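# Put the mixed-up lids back on their seasoning jars

### The job

The lids of the three seasoning jars got mixed up after the washing-up: swap them round until every lid sits level and fully home on the jar of its own colour. Park the lid that has to wait on the empty green dish - never on the slab - and set each lid down gently rather than dropping it. Leave the jars, the dish, the mortar and the bowls on the slab standing where they are.

Things in the scene. Friction and masses are not known exactly. Their poses are not given: they have to be found in the camera images.
- cream_knob (a point): the cream-white lid, 130 g; all lids are alike but for colour. Flange 84 mm across, 6 mm thick, rests on a jar's rim; below it a tapered plug 12 mm high (56 to 44 mm across) hangs in the mouth; above it a round knob 44 mm tall, 28 mm across, to grip from above. Point: on the axis in the knob, 21 mm above the flange's top, 27 mm above its underside, 39 mm above the plug's bottom; z up
- blue_knob (a point): the dark cobalt-blue lid, 130 g; all lids are alike but for colour. Flange 84 mm across, 6 mm thick, rests on a jar's rim; below it a tapered plug 12 mm high (56 to 44 mm across) hangs in the mouth; above it a round knob 44 mm tall, 28 mm across, to grip from above. Point: on the axis in the knob, 21 mm above the flange's top, 27 mm above its underside, 39 mm above the plug's bottom; z up
- brown_knob (a point): the red-brown lid, 130 g; all lids are alike but for colour. Flange 84 mm across, 6 mm thick, rests on a jar's rim; below it a tapered plug 12 mm high (56 to 44 mm across) hangs in the mouth; above it a round knob 44 mm tall, 28 mm across, to grip from above. Point: on the axis in the knob, 21 mm above the flange's top, 27 mm above its underside, 39 mm above the plug's bottom; z up
- cream_mouth (a point): the cream-white jar with a thin blue line round its belly, 120 mm tall, 120 mm across, loose on the slab (0.8 kg). At the start a lid of another colour sits on it; the jar's shoulder shows all round beneath. Point: centre of the mouth at rim height, z up. Mouth 66 mm inside, 78 mm outside, 22 mm deep. A seated lid's knob point is 27 mm above this point
- blue_mouth (a point): the dark cobalt-blue jar with a thin cream line round its belly, 105 mm tall, 120 mm across, loose on the slab (0.8 kg). At the start a lid of another colour sits on it; the jar's shoulder shows all round beneath. Point: centre of the mouth at rim height, z up. Mouth 66 mm inside, 78 mm outside, 22 mm deep. A seated lid's knob point is 27 mm above this point
- brown_mouth (a point): the red-brown jar with a thin black line round its belly, 90 mm tall, 120 mm across, loose on the slab (0.8 kg). At the start a lid of another colour sits on it; the jar's shoulder shows all round beneath. Point: centre of the mouth at rim height, z up. Mouth 66 mm inside, 78 mm outside, 22 mm deep. A seated lid's knob point is 27 mm above this point
- dish: the empty pale green footed dish, 140 mm across and 22 mm high, loose on the slab (0.3 kg). The origin is the centre of its underside; its flat inner floor is about 90 mm across and 12 mm above the slab, so a lid set down on it has its plug's bottom at 12 mm
- mortar: bystander: dark grey granite mortar, 110 mm across and 76 mm tall, its pestle leaning out to 142 mm; origin at the centre of its underside
- noodle_bowl: bystander: white ceramic noodle bowl, 156 mm across, 70 mm tall; origin at the centre of its underside
- dip_bowl: bystander: small tan dipping bowl, 84 mm across, 34 mm tall; origin at the centre of its underside
Not all that is in view belongs to the job. What is shaped like the part that bears cream_knob but turquoise or yellow is not meant.

How it is judged (in metres and radians):
On the way:
1. one of the lids has been set down on the green dish and let go (((horizontal distance between cream_knob and dish below 0.045 m and height (world z) of cream_knob below 0.058 m and angle between cream_knob's own z axis and vertical below 0.2 rad and contact force between cream_lid and the fingers below 0.2 N and contact force between cream_lid and dish above 0.2 N) or (horizontal distance between blue_knob and dish below 0.045 m and height (world z) of blue_knob below 0.058 m and angle between blue_knob's own z axis and vertical below 0.2 rad and contact force between blue_lid and the fingers below 0.2 N and contact force between blue_lid and dish above 0.2 N) or (horizontal distance between brown_knob and dish below 0.045 m and height (world z) of brown_knob below 0.058 m and angle between brown_knob's own z axis and vertical below 0.2 rad and contact force between brown_lid and the fingers below 0.2 N and contact force between brown_lid and dish above 0.2 N))), for 0.2 s.
At the end, for the whole second after the job is handed in: Each of the three lids sits on the jar of its own colour: knob axis within 10 mm of the mouth's centre, flange down on the rim (knob point 27 mm above the rim, give or take 4 mm), lid and jar level within 0.08 rad, lids and jars at rest (under 0.02 m/s) and no finger on a lid (horizontal distance between cream_knob and cream_mouth below 0.01 m and z of cream_knob in the frame of cream_mouth between 0.023 and 0.031 m and angle between each of cream_knob, cream_mouth, blue_knob, blue_mouth, brown_knob, brown_mouth's own z axis and vertical below 0.08 rad and linear speed of each of cream_lid, cream_jar, blue_lid, blue_jar, brown_lid, brown_jar below 0.02 m/s and contact force between each of cream_lid, blue_lid, brown_lid and the fingers below 0.2 N and horizontal distance between blue_knob and blue_mouth below 0.01 m and z of blue_knob in the frame of blue_mouth between 0.023 and 0.031 m and horizontal distance between brown_knob and brown_mouth below 0.01 m and z of brown_knob in the frame of brown_mouth between 0.023 and 0.031 m); the robot touches nothing.
It fails at once if a lid is laid on, or falls to, the slab (height (world z) of any of cream_knob, blue_knob, brown_knob below 0.044 m).
It fails at once if a lid is dropped (faster than 0.6 m/s with no finger on it) ((linear speed of cream_lid above 0.6 m/s and contact force between cream_lid and the fingers below 0.05 N) or (linear speed of blue_lid above 0.6 m/s and contact force between blue_lid and the fingers below 0.05 N) or (linear speed of brown_lid above 0.6 m/s and contact force between brown_lid and the fingers below 0.05 N)).
It fails at once if a jar is shifted more than 30 mm or tipped more than 17 degrees (distance of any of cream_mouth, blue_mouth, brown_mouth from where it was at the start of the episode above 0.03 m or angle between any of cream_mouth, blue_mouth, brown_mouth's own z axis and vertical above 0.3 rad).
It fails at once if the dish, the mortar or one of the two bowls is shifted more than 30 mm (distance of any of dish, mortar, noodle_bowl, dip_bowl from where it was at the start of the episode above 0.03 m).
It also fails if it takes over 104 s, if anything falls off the work surface, if the arm or the gripper's body presses on something with over 40 N, if the wrist force passes 120 N, or if a joint passes its speed limit or range.

### The arm

A 6-joint arm with a two-finger parallel gripper is mounted at the origin on the work surface. World frame = base frame: x ahead of the robot, y to its left, z up, the work surface at z = 0. Lengths are in m, angles in degrees, forces in N, time in s.
With the tool pointing down it reaches from about 0.35 to 0.875 m from the base axis. Payload 15.5 kg.
Tool frame: the origin (TCP) lies on the mounting face of the last link; the fingertips stand 173 mm ahead of it and the grasp point (between the pads) lies 155 mm ahead of it; y points along the fingers, z is the direction in which the jaws open and shut, and the axes are right-handed (so a half turn about y gives the same grasp; the last joint's range is limited). The gripper opens to 85 mm and grips with 20 to 120 N. Pads are 22 mm wide; open, the fingers measure 114 mm over their backs; the gripper's body (76 mm by 85 mm) begins 54 mm behind the grasp point. The pads swing forward as they close: fully open they stand 13 mm farther back than shut.
Start: joints at [-69.528, 28.281, 77.091, -0, 74.628, -5.472], TCP at [0.273, -0.562, 0.405] pointing down, gripper open.
Joint ranges: [-166.48, 166.48], [-47.26, 123.95], [12.59, 153.08], [-70.14, 250.14], [6.76, 159.57], [-176.63, 176.63]. Speed limits (degrees/s): [108.29, 108.29, 147.25, 172.46, 172.46, 172.46].

### API

Orientations are given as a 3x3 rotation matrix whose columns are the frame's x, y, z axes.
In Python, from rig import telemetry, imaging, robot gives the robot as it stands. The module is installed in compiled form; this text tells all that it offers.
- The arm moves only by the tool play_rows, never from a script. Its argument "steps" is one flat list of numbers, 6 for each row, row after row: the shift along the tool's x, y, z in cm, then the turn, a rotation vector about the tool's x, y, z in rad. In form: [tx, ty, tz, wx, wy, wz, tx, ty, tz, wx, wy, wz, ...]. A call has 1 to 10 rows; each row is the pose to reach, as a shift and turn from the pose commanded when the call began, along the tool's axes at that moment; what a row does not reach only later rows make up. A row lasts 1/10 s, in which the tool goes at most 50 mm and 8.59 degrees, less where a joint would pass 70% of its speed; a pose out of reach is approached as far as the arm can. A call with a gripper value outside its range is refused whole. "grip" is the opening, from 0 (shut) to 1 (fully open), set as the call begins (left out, the last holds). The fingers move at their own pace and stop on an object; "squeeze" is the grip in N (left out, the last holds). Time passes only in rows, so rows that repeat a pose let the fingers close. It gives the time, the measured TCP pose, the force and the opening at its end, in the units of the state.
- telemetry.sense(): the state, without advancing time (a new reading comes with each control period).
- imaging.capture(name): name is "scene" or "top" or "wrist"; returns (picture, depth): 400x640x3 uint8, red, green, blue; 400x640 float32, m along the optical axis (not along the pixel's ray), 0 where there is no reading.
- imaging.get_calibration(name): a dict with "fx", "fy", "cx", "cy" (pixels), "T" (4x4, takes a point from camera to world coordinates). Camera axes: x right, y down, z forward; pixel columns grow to the right and rows downward; lengths in m; the calibration is good to about 2 mm. A picture is of the moment at which its call begins: read the wrist's pose just before it. get_calibration takes no time and is no camera call; for the wrist camera it gives the pose at the moment of the call.
- robot.finish_job(): hands the job in, once; it reports no verdict.
The state is a dict: "time_s": time; "joints": joint angles; "joint_vel": joint speeds; "effort": joint torques, N m; "position": TCP position; "orientation": TCP orientation; "ft_force": force on the tool from outside, world axes, zero at the start; "torque": the same for the moment, N m; "finger_gap": opening from 0.0 (shut) to 1.0 (fully open).
Only numpy, scipy, OpenCV 4.12 (cv2) and the standard library are available. Lean on these libraries where they do the work, as an engineer would, in place of code of your own. Each camera call takes 0.05 s, during which the arm holds its last target.

## Working session

There is one attempt and no reset: what is moved stays moved. The work goes in short steps, Python scripts to look and compute and a tool call to move; the robot and the scene stay as the last step left them, time stands still between calls to the robot, and variables do not carry over. Pictures are saved under pics/ and viewed, and the job is handed in when it is done.

Besides the shell and the picture viewer there is one more tool, called after "Call:" by a JSON object that holds its "op" and its "data". play_rows: Moves the arm, as the interface text tells. Its arguments: {"type":"object","properties":{"steps":{"type":"array"},"grip":{"type":"number"},"squeeze":{"type":"number"}},"required":["steps"]}

```bash
mkdir -p pics; python3 - <<'E'
from rig import telemetry, imaging, robot
import cv2, numpy as np
s=telemetry.sense(); print({k:np.round(v,3).tolist() for k,v in s.items()})
for n in ["scene","top","wrist"]:
    p,d=imaging.capture(n); cv2.imwrite(f"pics/{n}0.png",p[:,:,::-1]); np.savez(f"{n}0.npz",p=p,d=d,**imaging.get_calibration(n))
    print(n,imaging.get_calibration(n))
E
```

```text
{'time_s': 0.0, 'joints': [-69.528, 28.314, 77.128, 0.003, 74.628, -5.471], 'joint_vel': [-0.057, 0.058, 0.021, 0.027, 0.067, 0.043], 'effort': [-0.001, -88.216, -38.387, -0.0, 0.01, -0.0], 'position': [0.273, -0.562, 0.404], 'orientation': [[-0.899, -0.0, 0.437], [-0.437, 0.001, -0.899], [-0.0, -1.0, -0.001]], 'ft_force': [-0.466, -0.261, 0.345], 'torque': [-0.035, 0.0, -0.026], 'finger_gap': 1.0}
scene {'fx': 492.40422909957823, 'fy': 492.40422909957823, 'cx': 318.64104066034645, 'cy': 199.40173546569727, 'T': array([[-5.73412907e-01,  4.34470777e-01, -6.94573813e-01,
         1.51240012e+00],
       [ 8.19266305e-01,  3.03470340e-01, -4.86526951e-01,
         7.18635844e-01],
       [-5.99190756e-04, -8.48021755e-01, -5.29961078e-01,
         9.51007951e-01],
       [ 0.00000000e+00,  0.00000000e+00,  0.00000000e+00,
         1.00000000e+00]])}
top {'fx': 475.9289043260573, 'fy': 475.9289043260573, 'cx': 321.03264362916184, 'cy': 206.19354427949244, 'T': array([[ 1.51372282e-03, -9.87501031e-01,  1.57605275e-01,
         2.10098520e-01],
       [-9.99942126e-01,  1.84011851e-04,  1.07569185e-02,
        -2.35420447e-02],
       [-1.06514694e-02, -1.57612437e-01, -9.87443601e-01,
         1.61093220e+00],
       [ 0.00000000e+00,  0.00000000e+00,  0.00000000e+00,
         1.00000000e+00]])}
wrist {'fx': 326.91194080242354, 'fy': 326.91194080242354, 'cx': 317.9431589544752, 'cy': 197.53284251128716, 'T': array([[ 0.43754826, -0.85989383, -0.26293369,  0.34083577],
       [-0.89919282, -0.41905723, -0.12587025, -0.52872381],
       [-0.00194921,  0.29150239, -0.95656811,  0.37297051],
       [ 0.        ,  0.        ,  0.        ,  1.        ]])}
```

View pics/scene0.png

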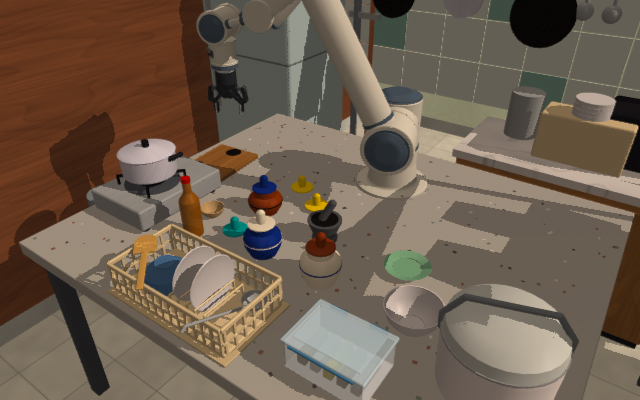

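View pics/top0.png

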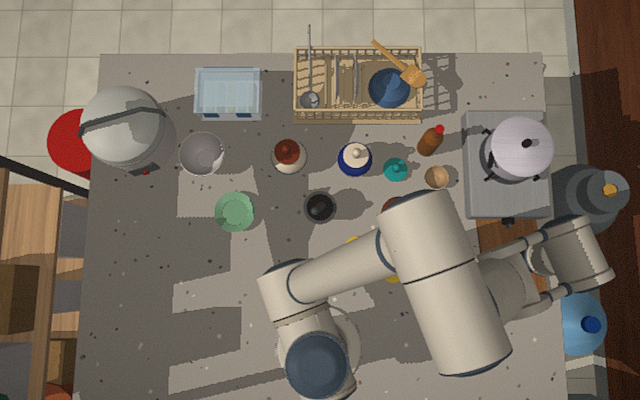

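```bash
cat > h.py <<'E'
import numpy as np, cv2
def load(n):
    z=np.load(n); return z
def cloud(z):
    d=z['d']; v,u=np.mgrid[:400,:640]; P=np.stack([(u-z['cx'])/z['fx']*d,(v-z['cy'])/z['fy']*d,d],-1)
    W=P@z['T'][:3,:3].T+z['T'][:3,3]; W[d==0]=np.nan; return W
E
python3 - <<'E'
from h import *
z=load('scene0.npz'); p=z['p'][160:290,180:440,::-1]; cv2.imwrite('pics/c1.png',cv2.resize(p,None,fx=3,fy=3,interpolation=2))
z=load('top0.npz'); p=z['p'][120:260,170:450,::-1]; cv2.imwrite('pics/c2.png',cv2.resize(p,None,fx=2.8,fy=2.8,interpolation=2))
for n,pts in dict(scene0=[(264,181),(261,214),(321,238),(407,262),(326,216),(412,300),(235,225),(303,183)],top0=[(287,148),(355,153),(235,212),(320,207),(203,152),(397,167),(437,176)]).items():
    W=cloud(load(n+'.npz'))
    for u,v in pts: print(n,(u,v),np.round(W[v,u],3))
E
```

```text
scene0 (264, 181) [ 0.437 -0.26   0.123]
scene0 (261, 214) [ 0.624 -0.11   0.149]
scene0 (321, 238) [0.634 0.111 0.162]
scene0 (407, 262) [0.422 0.277 0.014]
scene0 (326, 216) [0.459 0.009 0.097]
scene0 (412, 300) [0.588 0.37  0.041]
scene0 (235, 225) [ 0.599 -0.251  0.038]
scene0 (303, 183) [ 0.255 -0.232  0.038]
top0 (287, 148) [0.624 0.099 0.173]
top0 (355, 153) [ 0.61  -0.114  0.163]
top0 (235, 212) [0.445 0.286 0.013]
top0 (320, 207) [ 0.445 -0.004  0.12 ]
top0 (203, 152) [0.658 0.406 0.006]
top0 (397, 167) [ 0.589 -0.259  0.066]
top0 (437, 176) [ 0.572 -0.406  0.002]
```

View pics/c1.png

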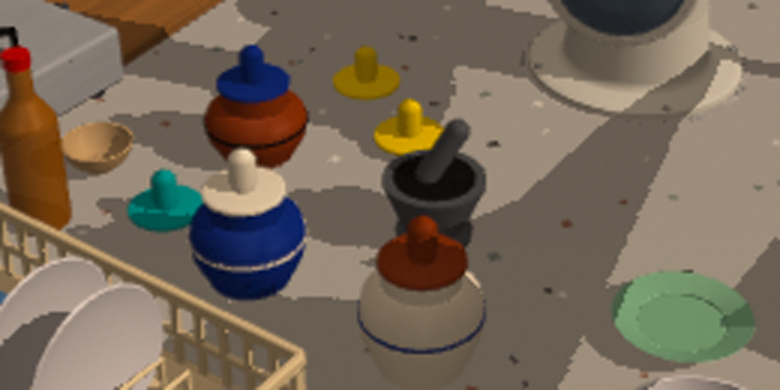

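View pics/c2.png

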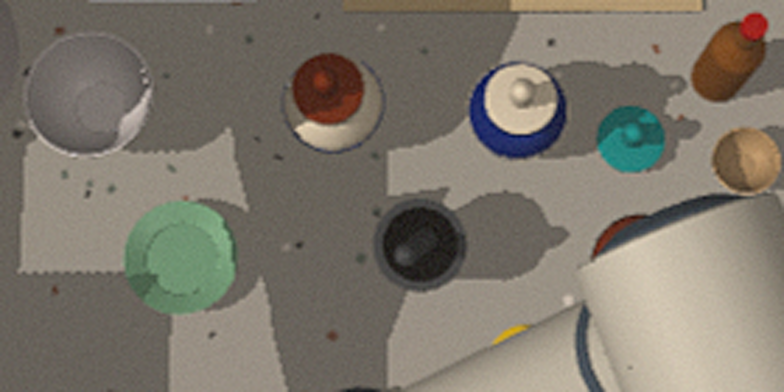

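View pics/wrist0.png

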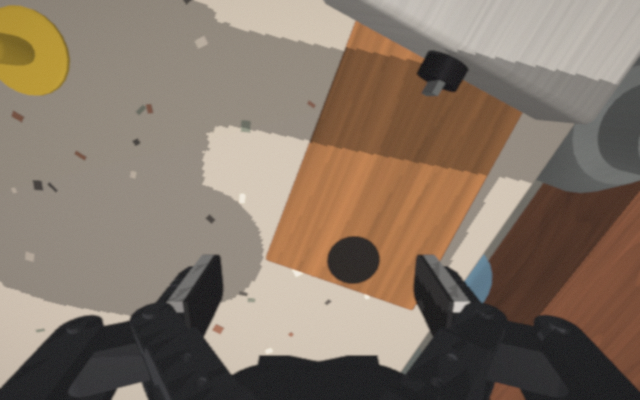

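```bash
cat >> h.py <<'E'
from scipy.optimize import minimize
def proj(z,W):
    T=z['T']; P=(W-T[:3,3])@T[:3,:3]; return np.stack([P[:,0]/P[:,2]*z['fx']+z['cx'],P[:,1]/P[:,2]*z['fy']+z['cy']],-1)
a=np.linspace(0,2*np.pi,48,endpoint=False); C=np.stack([np.cos(a),np.sin(a),0*a],-1)
def sil(z,p,S=8,shape=(400,640),roi=None):
    u0,v0,u1,v1=roi; m=np.zeros(((v1-v0)*S,(u1-u0)*S),np.uint8)
    def hull(P):
        q=proj(z,P+p); q=((q-[u0,v0]+.5)*S).astype(np.int32); cv2.fillConvexPoly(m,cv2.convexHull(q),1)
    hull(np.r_[C*.042+[0,0,-.021],C*.042+[0,0,-.027]])
    hull(np.r_[C*.010+[0,0,-.021],C*.010+[0,0,.009]])
    hull(np.concatenate([C*.014*np.cos(b)+[0,0,.009+.014*np.sin(b)] for b in np.linspace(-1.5,1.5,9)]))
    return cv2.resize(m.astype(np.float32),(u1-u0,v1-v0),interpolation=cv2.INTER_AREA)
def mask(p,col):
    h=cv2.cvtColor(p,cv2.COLOR_RGB2HSV).astype(int); H,S,V=h[...,0],h[...,1],h[...,2]
    if col=='brown': return ((H<12)|(H>172))&(S>130)
    if col=='blue': return (H>100)&(H<128)&(S>130)
    if col=='cream': return (S<90)&(V>90)
def fit(zs,masks,rois,p0):
    def f(p): return sum(np.abs(sil(z,p,roi=r)-m).sum() for z,m,r in zip(zs,masks,rois))
    r=minimize(f,p0,method='Nelder-Mead',options=dict(initial_simplex=np.array([p0]+[np.array(p0)+d for d in np.eye(3)*.01]),xatol=1e-4,fatol=.05))
    return r.x,r.fun
E
python3 - <<'E'
from h import *
S=load('scene0.npz');T=load('top0.npz')
def crop(z,c,roi): return mask(z['p'],c)[roi[1]:roi[3],roi[0]:roi[2]].astype(float)
rb=[296,228,346,262]; tb=[265,130,312,172]
rc=[240,205,284,233]; tc=[336,138,376,175]
rl=[246,172,282,196]
for n,c,zs,rs,p0 in [('brown','brown',[S,T],[rb,tb],[.62,.1,.147]),('brownS','brown',[S],[rb],[.62,.1,.147]),('brownT','brown',[T],[tb],[.62,.1,.147]),('cream','cream',[S,T],[rc,tc],[.61,-.12,.132]),('blue','blue',[S],[rl],[.43,-.26,.117])]:
    ms=[crop(z,c,r) for z,r in zip(zs,rs)]
    p,f=fit(zs,ms,rs,p0); print(n,np.round(p,4),f,[m.sum() for m in ms])
    o=[np.hstack([m,sil(z,p,roi=r)]) for z,m,r in zip(zs,ms,rs)]
    for i,x in enumerate(o): cv2.imwrite(f'pics/m_{n}{i}.png',cv2.resize((x*255).astype(np.uint8),None,fx=6,fy=6,interpolation=0))
E
cd pics; python3 -c "
import cv2,numpy as np
L=[cv2.imread(f'm_{n}.png') for n in ['brown0','brown1','cream0','cream1','blue0']]
w=max(x.shape[1] for x in L)
a=np.vstack([cv2.copyMakeBorder(x,2,2,0,w-x.shape[1],0,value=(0,0,99)) for x in L]); cv2.imwrite('mm.png',cv2.resize(a,None,fx=.55,fy=.55))"
```

```text
brown [0.626  0.103  0.1491] 80.03125 [np.float64(533.0), np.float64(481.0)]
brownS [0.6232 0.1014 0.1466] 24.265625 [np.float64(533.0)]
brownT [0.6467 0.1098 0.0773] 25.109375 [np.float64(481.0)]
cream [ 0.619  -0.1186  0.136 ] 979.546875 [np.float64(826.0), np.float64(1092.0)]
blue [ 0.4338 -0.2639  0.1209] 35.796875 [np.float64(288.0)]
```

View pics/mm.png

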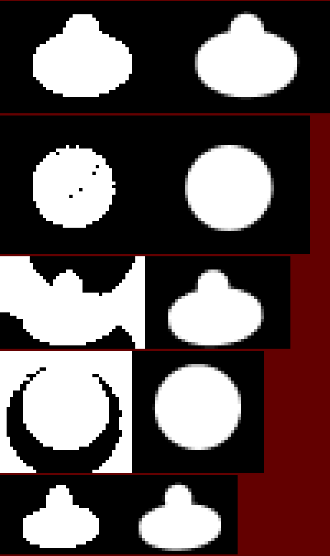

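```bash
cat >> h.py <<'E'
def go(target):  # desired grasp point (world), tool straight down
    from rig import telemetry
    s=telemetry.sense(); R=np.array(s['orientation']); g=np.array(s['position'])+.155*R[:,1]
    d=R.T@(np.array(target)-g)*100
    print('t',round(s['time_s'],2),'grasp now',np.round(g,4),'shift cm',np.round(d,2),'F',np.round(s['ft_force'],1),'gap',round(s['finger_gap'],3))
E
python3 - <<'E'
from h import *
S=load('scene0.npz');T=load('top0.npz')
for n,z in (('S',S),('T',T)):
    h=cv2.cvtColor(z['p'],cv2.COLOR_RGB2HSV).astype(int); m=(h[...,0]>45)&(h[...,0]<80)&(h[...,1]>60)
    k,l,st,ce=cv2.connectedComponentsWithStats(m.astype(np.uint8)); 
    for i in range(1,k):
        if st[i,4]>300:
            print(n,st[i],ce[i]); W=cloud(z)[l==i]; print(np.nanmedian(W,0), np.nanmin(W,0),np.nanmax(W,0))
            c=cv2.findContours((l==i).astype(np.uint8),0,1)[0][0][:,0]; h_=cv2.convexHull(c)[:,0].astype(float)
            # rays to plane z=.022
            Z=z['T']; r=np.c_[(h_[:,0]-z['cx'])/z['fx'],(h_[:,1]-z['cy'])/z['fy'],np.ones(len(h_))]@Z[:3,:3].T; t=(.022-Z[2,3])/r[:,2]; P=Z[:3,3]+r*t[:,None]
            A=np.c_[2*P[:,:2],np.ones(len(P))]; x=np.linalg.lstsq(A,(P[:,:2]**2).sum(1),rcond=None)[0]; print('circle',x[:2],np.sqrt(x[2]+x[0]**2+x[1]**2))
go([.624,.102,.25])
E
```

```text
S [ 384  251   47   30 1109] [407.13796213 265.23354373]
[0.43784631 0.28409336 0.01692881] [0.37306721 0.2179928  0.00813795] [0.51166819 0.35458574 0.02834046]
circle [0.44213923 0.2857451 ] 0.06834306670492744
T [215 192  39  39 756] [235.53571429 212.92989418]
[0.43897423 0.28201686 0.01583804] [0.38221011 0.22304435 0.00221366] [0.51344457 0.35406562 0.02899531]
circle [0.44588796 0.28807054] 0.06669284127267042
t 0.15 grasp now [ 0.2734 -0.5618  0.2492] shift cm [-6.057e+01 -3.000e-02 -4.435e+01] F [-0.9 -0.5  0.1] gap 1.002
```

Call:
{"op": "play_rows", "data": {"steps": [-30, 0, -22, 0, 0, 0, -30, 0, -22, 0, 0, 0, -30, 0, -22, 0, 0, 0, -30, 0, -22, 0, 0, 0, -30, 0, -22, 0, 0, 0, -30, 0, -22, 0, 0, 0, -30, 0, -22, 0, 0, 0, -30, 0, -22, 0, 0, 0, -30, 0, -22, 0, 0, 0, -30, 0, -22, 0, 0, 0], "grip": 1}}

```text
time_s: 1.15
position: [0.4471, -0.2327, 0.4046]
orientation: [[-0.899, -0.0, 0.439], [-0.439, -0.0, -0.899], [0.0, -1.0, 0.0]]
ft_force: [0.7, -0.3, -0.5]
finger_gap: 1.002
```

Call:
{"op": "play_rows", "data": {"steps": [-28, 0, -20, 0, 0, 0, -28, 0, -20, 0, 0, 0, -28, 0, -20, 0, 0, 0, -28, 0, -20, 0, 0, 0, -28, 0, -20, 0, 0, 0, -28, 0, -20, 0, 0, 0, -28, 0, -20, 0, 0, 0, -28, 0, -20, 0, 0, 0, -28, 0, -20, 0, 0, 0, -28, 0, -20, 0, 0, 0]}}

```text
time_s: 2.15
position: [0.611, 0.0679, 0.4045]
orientation: [[-0.9, -0.001, 0.436], [-0.436, -0.0, -0.9], [0.001, -1.0, 0.0]]
ft_force: [0.4, -1.2, -0.1]
finger_gap: 0.997
```

```bash
python3 - <<'E'
from h import *
from rig import imaging
for n in ["top","wrist"]:
    p,d=imaging.capture(n); cv2.imwrite(f"pics/{n}1.png",p[:,:,::-1]); np.savez(f"{n}1.npz",p=p,d=d,**imaging.get_calibration(n))
go([.624,.102,.149])
E
```

```text
t 2.25 grasp now [0.6109 0.0678 0.2497] shift cm [-2.67 10.07 -2.51] F [ 0.5  0.3 -0. ] gap 0.999
```

View pics/wrist1.png

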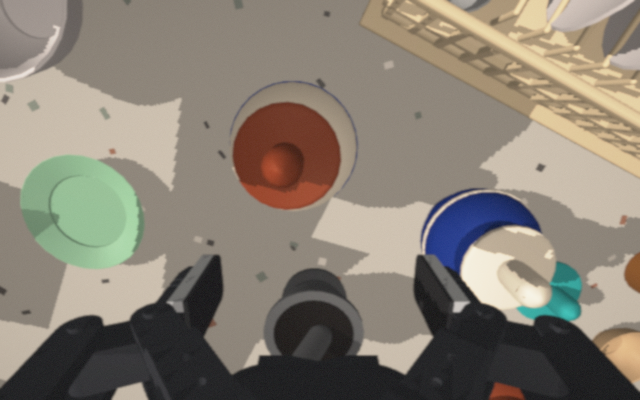

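View pics/top1.png

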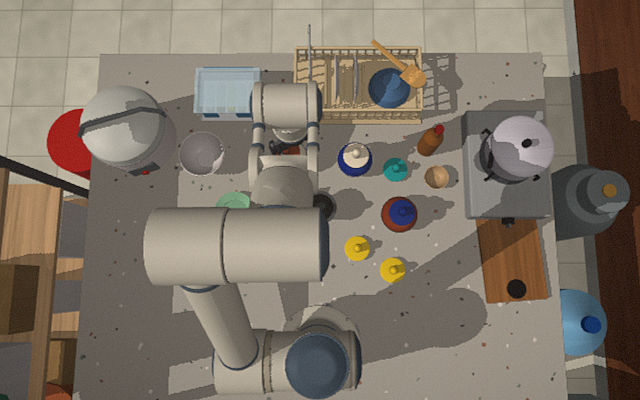

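```bash
python3 - <<'E'
from h import *
S=load('scene0.npz');T=load('top0.npz');T1=load('top1.npz');W1=load('wrist1.npz')
def ms_(c,zs,rs):
    o=[]
    for z,r in zip(zs,rs):
        if c=='cream': m=~mask(z['p'],'blue')&(cloud(z)[...,2]>.085); h=cv2.cvtColor(z['p'],cv2.COLOR_RGB2HSV); m&=(h[...,1]<110)
        else: m=mask(z['p'],c)
        o.append(m[r[1]:r[3],r[0]:r[2]].astype(float))
    return o
rb=[296,228,346,262]; tb=[265,130,312,172]; wb=[220,90,350,220]
rc=[240,205,284,233]; tc=[336,138,376,175]; wc=[440,215,570,320]
rl=[246,172,282,196]; tl=[380,195,422,232]
for n,c,zs,rs,p0 in [('brown','brown',[S,T,W1],[rb,tb,wb],[.62,.1,.147]),('brownW','brown',[W1],[wb],[.62,.1,.147]),('creamS','cream',[S],[rc],[.61,-.12,.132]),('creamST','cream',[S,T],[rc,tc],[.61,-.12,.132]),('cream','cream',[S,T,W1],[rc,tc,wc],[.61,-.12,.132]),('blue','blue',[S,T1],[rl,tl],[.43,-.26,.117])]:
    ms=ms_(c,zs,rs)
    p,f=fit(zs,ms,rs,p0); print(n,np.round(p,4),f,[m.sum() for m in ms])
    for i,(m,z,r) in enumerate(zip(ms,zs,rs)):
        x=np.hstack([m,sil(z,p,roi=r)]); cv2.imwrite(f'pics/m_{n}{i}.png',cv2.resize((x*255).astype(np.uint8),(300,130),interpolation=0))
L=[cv2.imread(f'pics/m_{n}.png') for n in ['brown0','brown1','brown2','cream0','cream1','cream2','blue0','blue1']]
cv2.imwrite('pics/mm2.png',np.hstack([np.vstack(L[:4]),np.vstack(L[4:])]))
E
```

```text
brown [0.6265 0.1037 0.139 ] 356.25 [np.float64(533.0), np.float64(481.0), np.float64(8826.0)]
brownW [0.6265 0.1038 0.1383] 98.03125 [np.float64(8826.0)]
creamS [ 0.6159 -0.122   0.1304] 24.1875 [np.float64(431.0)]
creamST [ 0.6176 -0.1206  0.132 ] 50.09375 [np.float64(431.0), np.float64(512.0)]
cream [ 0.6189 -0.1178  0.132 ] 2075.890625 [np.float64(431.0), np.float64(512.0), np.float64(8434.0)]
blue [ 0.4327 -0.2651  0.12  ] 128.171875 [np.float64(288.0), np.float64(453.0)]
```

View pics/mm2.png

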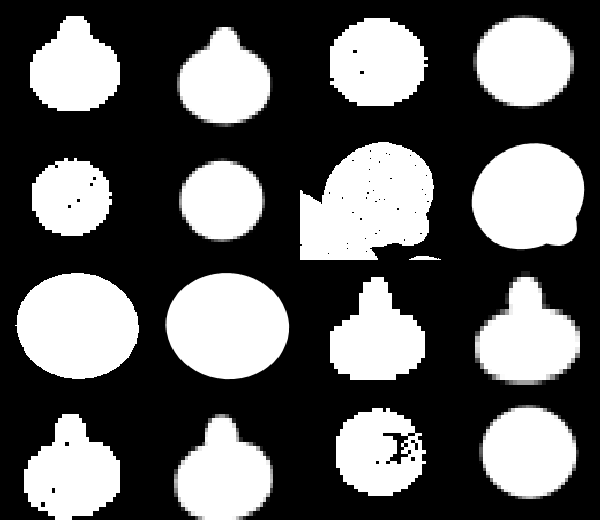

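Call:
{"op": "play_rows", "data": {"steps": [-2.8, 3, -2.55, 0, 0, 0, -2.8, 5, -2.55, 0, 0, 0, -2.8, 7.5, -2.55, 0, 0, 0, -2.8, 9, -2.55, 0, 0, 0, -2.8, 10, -2.55, 0, 0, 0, -2.8, 10.05, -2.55, 0, 0, 0, -2.8, 10.05, -2.55, 0, 0, 0], "grip": 0.8}}

```text
time_s: 2.95
position: [0.6254, 0.1041, 0.3048]
orientation: [[-0.9, 0.001, 0.437], [-0.437, 0.0, -0.9], [-0.001, -1.0, 0.0]]
ft_force: [-0.1, -0.1, -0.2]
finger_gap: 0.801
```

```bash
python3 - <<'E'
from h import *
from rig import imaging
p,d=imaging.capture("wrist"); cv2.imwrite(f"pics/wrist2.png",p[:,:,::-1])
p,d=imaging.capture("scene"); cv2.imwrite(f"pics/scene2.png",cv2.resize(p[180:300,240:420,::-1],None,fx=4,fy=4))
go([.625,.103,.149])
E
```

```text
t 3.05 grasp now [0.6258 0.1044 0.1502] shift cm [0.13 0.12 0.09] F [ 0.6 -0.   0.4] gap 0.803
```

View pics/wrist2.png

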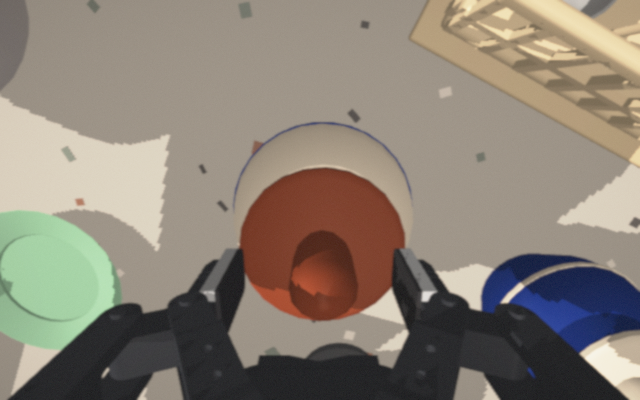

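View pics/scene2.png

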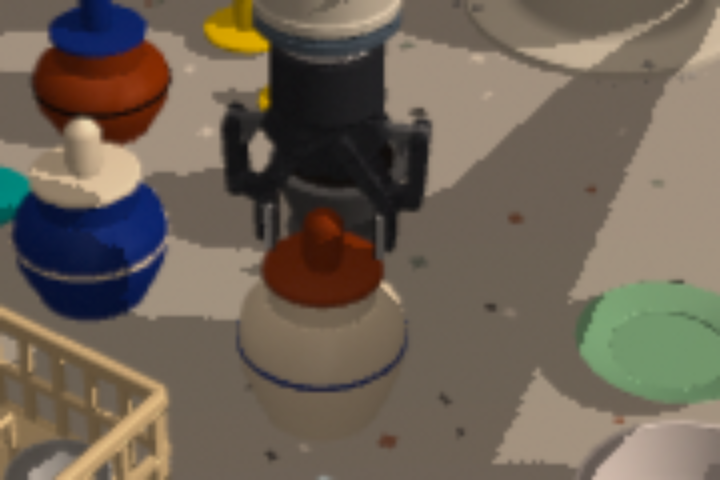

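Call:
{"op": "play_rows", "data": {"steps": [0.1, 0.1, 0.1, 0, 0, 0, 0.1, 0.1, 0.1, 0, 0, 0, 0.1, 0.1, 0.1, 0, 0, 0, 0.1, 0.1, 0.1, 0, 0, 0, 0.1, 0.1, 0.1, 0, 0, 0, 0.1, 0.1, 0.1, 0, 0, 0, 0.1, 0.1, 0.1, 0, 0, 0, 0.1, 0.1, 0.1, 0, 0, 0], "grip": 0, "squeeze": 40}}

```text
time_s: 3.85
position: [0.625, 0.1032, 0.3036]
orientation: [[-0.899, 0.001, 0.437], [-0.437, -0.0, -0.899], [-0.001, -1.0, 0.0]]
ft_force: [0.8, -2.3, 6.2]
finger_gap: 0.313
```

Call:
{"op": "play_rows", "data": {"steps": [0, -1, 0, 0, 0, 0, 0, -2, 0, 0, 0, 0, 0, -4, 0, 0, 0, 0, 0, -6, 0, 0, 0, 0, 0, -6, 0, 0, 0, 0]}}

```text
time_s: 4.35
position: [0.6254, 0.1034, 0.3666]
orientation: [[-0.899, 0.005, 0.438], [-0.438, 0.0, -0.899], [-0.005, -1.0, 0.002]]
ft_force: [0.3, 0.2, -1.1]
finger_gap: 0.314
```

```bash
python3 - <<'E'
from h import *
from rig import imaging
p,d=imaging.capture("wrist"); cv2.imwrite(f"pics/wrist3.png",p[:,:,::-1])
p,d=imaging.capture("scene"); cv2.imwrite(f"pics/scene3.png",cv2.resize(p[140:300,240:420,::-1],None,fx=3.5,fy=3.5))
np.savez('scene3.npz',p=p,d=d,**imaging.get_calibration('scene'))
go([.442,.286,.12])
E
```

```text
t 4.45 grasp now [0.6249 0.1033 0.2087] shift cm [  8.46   8.86 -24.43] F [ 0.  -0.2 -2. ] gap 0.314
```

View pics/wrist3.png

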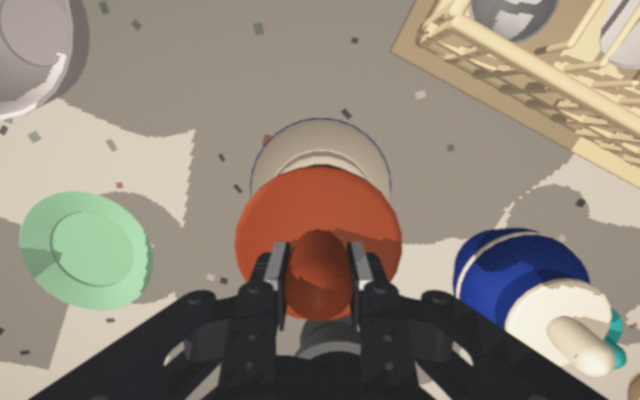

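View pics/scene3.png

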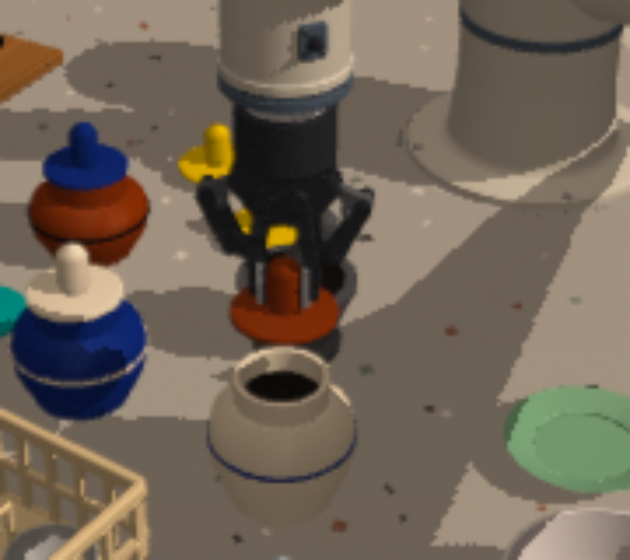

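Call:
{"op": "play_rows", "data": {"steps": [0.9, 0, -2.4, 0, 0, 0, 2.2, 0, -6.2, 0, 0, 0, 3.6, 0, -10.3, 0, 0, 0, 5.0, 0, -14.4, 0, 0, 0, 6.4, 0, -18.5, 0, 0, 0, 7.6, 0, -22, 0, 0, 0, 8.46, 2, -24.4, 0, 0, 0, 8.46, 5, -24.4, 0, 0, 0, 8.46, 8, -24.4, 0, 0, 0, 8.46, 8.8, -24.4, 0, 0, 0]}}

```text
time_s: 5.45
position: [0.4407, 0.2853, 0.2723]
orientation: [[-0.899, -0.005, 0.438], [-0.438, -0.002, -0.899], [0.005, -1.0, 0.0]]
ft_force: [-0.2, 0.3, 0.6]
finger_gap: 0.31
```

```bash
python3 - <<'E'
from h import *
from rig import imaging
p,d=imaging.capture("wrist"); cv2.imwrite(f"pics/wrist4.png",p[:,:,::-1])
p,d=imaging.capture("scene"); cv2.imwrite(f"pics/scene4.png",cv2.resize(p[160:340,260:480,::-1],None,fx=3.5,fy=3.5))
np.savez('scene4.npz',p=p,d=d,**imaging.get_calibration('scene'))
go([.442,.286,.054])
E
```

```text
t 5.55 grasp now [0.4412 0.2852 0.1191] shift cm [-0.13  6.51 -0.04] F [ 1.2  0.1 -0.9] gap 0.314
```

View pics/wrist4.png

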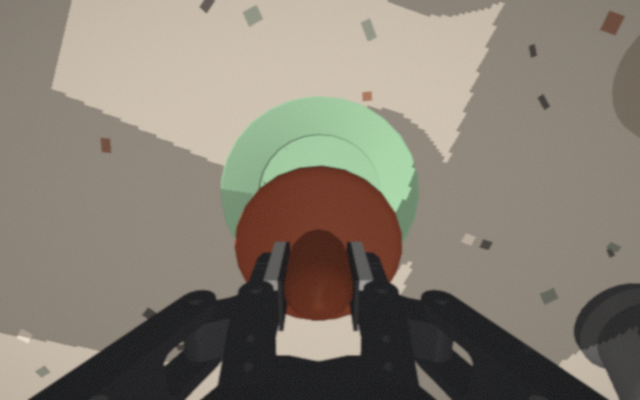

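View pics/scene4.png

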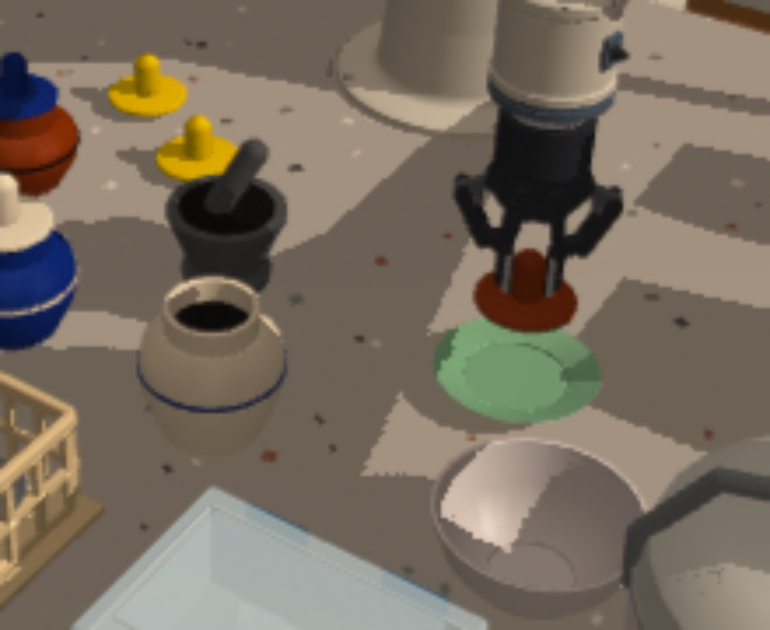

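Call:
{"op": "play_rows", "data": {"steps": [-0.1, 2, 0, 0, 0, 0, -0.1, 4, 0, 0, 0, 0, -0.1, 5, 0, 0, 0, 0, -0.1, 5.8, 0, 0, 0, 0, -0.1, 6.2, 0, 0, 0, 0, -0.1, 6.4, 0, 0, 0, 0, -0.1, 6.5, 0, 0, 0, 0, -0.1, 6.55, 0, 0, 0, 0]}}

```text
time_s: 6.35
position: [0.443, 0.2861, 0.21]
orientation: [[-0.899, 0.001, 0.437], [-0.437, 0.0, -0.899], [-0.001, -1.0, 0.0]]
ft_force: [0.6, 0.4, -1.6]
finger_gap: 0.318
```

```bash
python3 - <<'E'
from h import *
go([.442,.286,.0525])
E
```

```text
t 6.35 grasp now [0.4431 0.2862 0.055 ] shift cm [ 0.11  0.25 -0.03] F [ 0.6  0.4 -1.6] gap 0.318
```

Call:
{"op": "play_rows", "data": {"steps": [0, 0.1, 0, 0, 0, 0, 0, 0.15, 0, 0, 0, 0, 0, 0.2, 0, 0, 0, 0, 0, 0.2, 0, 0, 0, 0]}}

```text
time_s: 6.75
position: [0.4429, 0.2861, 0.2077]
orientation: [[-0.899, -0.0, 0.438], [-0.438, -0.0, -0.899], [0.0, -1.0, 0.0]]
ft_force: [-0.6, 1.3, -1.2]
finger_gap: 0.315
```

Call:
{"op": "play_rows", "data": {"steps": [0, 0.05, 0, 0, 0, 0, 0, 0.1, 0, 0, 0, 0, 0, 0.1, 0, 0, 0, 0, 0, 0.1, 0, 0, 0, 0]}}

```text
time_s: 7.15
position: [0.4428, 0.286, 0.2075]
orientation: [[-0.899, 0.001, 0.438], [-0.438, 0.0, -0.899], [-0.001, -1.0, 0.0]]
ft_force: [-4.5, -1.9, 19.0]
finger_gap: 0.316
```

Call:
{"op": "play_rows", "data": {"steps": [0, -0.05, 0, 0, 0, 0, 0, -0.05, 0, 0, 0, 0, 0, -0.05, 0, 0, 0, 0, 0, -0.05, 0, 0, 0, 0, 0, -0.05, 0, 0, 0, 0], "grip": 0.7}}

```text
time_s: 7.65
position: [0.4429, 0.2861, 0.2071]
orientation: [[-0.899, -0.0, 0.438], [-0.438, -0.0, -0.899], [0.0, -1.0, -0.0]]
ft_force: [0.4, -0.0, -0.4]
finger_gap: 0.699
```

Call:
{"op": "play_rows", "data": {"steps": [0, -2, 0, 0, 0, 0, 0, -5, 0, 0, 0, 0, 0, -9, 0, 0, 0, 0, 0, -13, 0, 0, 0, 0, 0, -17, 0, 0, 0, 0, 0, -17, 0, 0, 0, 0]}}

```text
time_s: 8.25
position: [0.4438, 0.2866, 0.382]
orientation: [[-0.899, 0.007, 0.438], [-0.438, 0.004, -0.899], [-0.008, -1.0, -0.0]]
ft_force: [0.3, 0.7, -1.6]
finger_gap: 0.7
```

```bash
python3 - <<'E'
from h import *
from rig import imaging
p,d=imaging.capture("wrist"); cv2.imwrite(f"pics/wrist5.png",p[:,:,::-1]);np.savez('wrist5.npz',p=p,d=d,**imaging.get_calibration('wrist'))
p,d=imaging.capture("scene"); cv2.imwrite(f"pics/scene5.png",cv2.resize(p[160:340,260:480,::-1],None,fx=3.5,fy=3.5))
np.savez('scene5.npz',p=p,d=d,**imaging.get_calibration('scene'))
go([.617,-.120,.22])
E
```

```text
t 8.35 grasp now [0.4431 0.2862 0.2229] shift cm [ 2.13  0.28 44.14] F [-0.   0.7 -0.1] gap 0.695
```

View pics/scene5.png

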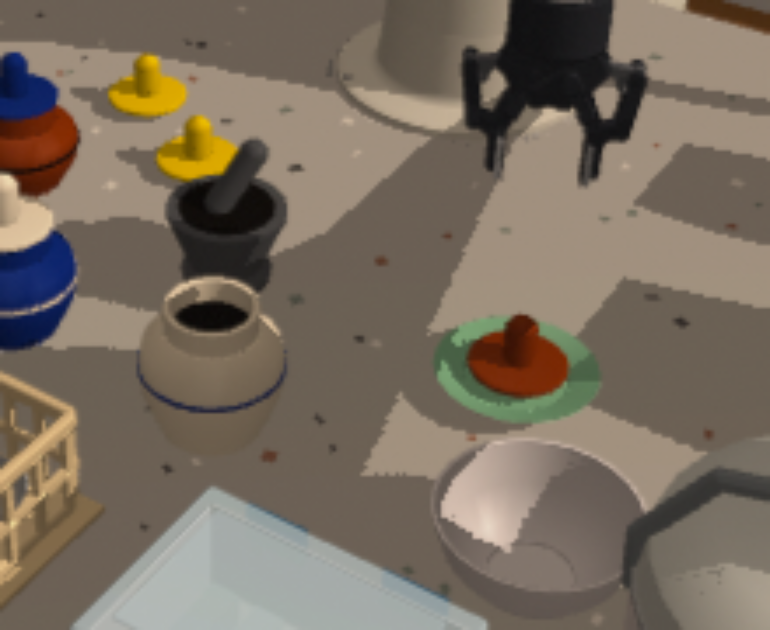

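Call:
{"op": "play_rows", "data": {"steps": [2.1, 0.3, 44.1, 0, 0, 0, 2.1, 0.3, 44.1, 0, 0, 0, 2.1, 0.3, 44.1, 0, 0, 0, 2.1, 0.3, 44.1, 0, 0, 0, 2.1, 0.3, 44.1, 0, 0, 0, 2.1, 0.3, 44.1, 0, 0, 0, 2.1, 0.3, 44.1, 0, 0, 0, 2.1, 0.3, 44.1, 0, 0, 0, 2.1, 0.3, 44.1, 0, 0, 0, 2.1, 0.3, 44.1, 0, 0, 0]}}

```text
time_s: 9.35
position: [0.6181, -0.1243, 0.372]
orientation: [[-0.901, -0.001, 0.434], [-0.434, -0.0, -0.901], [0.002, -1.0, -0.0]]
ft_force: [0.2, 1.0, 0.6]
finger_gap: 0.696
```

```bash
python3 - <<'E'
from h import *
from rig import imaging
p,d=imaging.capture("wrist"); cv2.imwrite(f"pics/wrist6.png",p[:,:,::-1]);np.savez('wrist6.npz',p=p,d=d,**imaging.get_calibration('wrist'))
z=load('wrist6.npz'); print(proj(z,np.array([[.617,-.12,.141],[.617,-.12,.111]])))
p,d=imaging.capture("scene"); cv2.imwrite(f"pics/scene6.png",cv2.resize(p[140:300,200:400,::-1],None,fx=3.5,fy=3.5))
# cream mouth circle, from rim mask scene5: depth slice
for n in ('scene3','scene5'):
    z=load(n+'.npz'); W=cloud(z); r=W[235:275,296:345].reshape(-1,3); r=r[(r[:,2]>.113)&(r[:,2]<.127)]
    A=np.c_[2*r[:,:2],np.ones(len(r))]; x=np.linalg.lstsq(A,(r[:,:2]**2).sum(1),rcond=None)[0]; print(n,len(r),x[:2],np.sqrt(x[2]+x[0]**2+x[1]**2))
go([.617,-.12,.1335])
E
```

```text
[[316.44572703 216.843487  ]
 [316.73169188 202.61905534]]
scene3 214 [0.62720718 0.10229895] 0.03602421598956529
scene5 220 [0.62737454 0.10247143] 0.03610473215650625
t 9.45 grasp now [ 0.6163 -0.1203  0.2172] shift cm [-0.1   8.37  0.02] F [-0.9 -0.1  0.2] gap 0.698
```

View pics/wrist6.png

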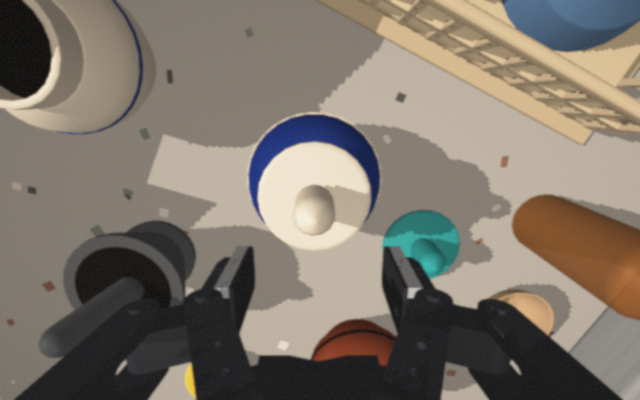

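View pics/scene6.png

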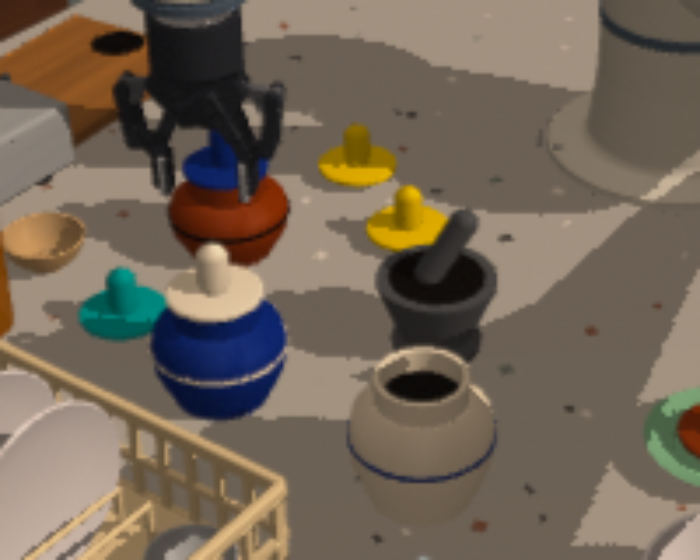

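```bash
python3 - <<'E'
from h import *
def run(n,c,z,r,p0):
    if c=='cream':
        h=cv2.cvtColor(z['p'],cv2.COLOR_RGB2HSV); m=~mask(z['p'],'blue')&(cloud(z)[...,2]>.085)&(h[...,1]<110)
    else: m=mask(z['p'],c)
    m=m[r[1]:r[3],r[0]:r[2]].astype(float); p,f=fit([z],[m],[r],p0); print(n,np.round(p,4),round(f),m.sum())
run('dish scene',"brown",load('scene5.npz'),[385,240,430,280],[.443,.286,.051])
W=load('wrist5.npz'); m=mask(W['p'],'brown'); ys,xs=np.nonzero(m); print(xs.min(),xs.max(),ys.min(),ys.max())
run('dish wrist',"brown",W,[xs.min()-5,ys.min()-5,xs.max()+5,ys.max()+5],[.443,.286,.051])
run('cream wrist','cream',load('wrist6.npz'),[245,110,390,265],[.617,-.12,.132])
E
```

```text
dish scene [0.4419 0.2868 0.0528] 49 448.0
278 358 136 214
dish wrist [0.4417 0.2862 0.0368] 73 5008.0
cream wrist [ 0.6175 -0.117   0.1281] 424 9830.0
```

Call:
{"op": "play_rows", "data": {"steps": [-0.2, 3, 0, 0, 0, 0, -0.2, 6, 0, 0, 0, 0, -0.2, 8, 0, 0, 0, 0, -0.2, 8.35, 0, 0, 0, 0, -0.2, 8.35, 0, 0, 0, 0, -0.2, 8.35, 0, 0, 0, 0]}}

```text
time_s: 10.05
position: [0.6189, -0.1183, 0.2917]
orientation: [[-0.899, 0.001, 0.438], [-0.438, -0.0, -0.899], [-0.001, -1.0, 0.001]]
ft_force: [-0.6, -0.6, 0.5]
finger_gap: 0.702
```

```bash
python3 - <<'E'
from h import *
from rig import imaging
p,d=imaging.capture("wrist"); cv2.imwrite(f"pics/wrist7.png",p[:,:,::-1])
go([.618,-.119,.1335])
E
```

```text
t 10.1 grasp now [ 0.6193 -0.1186  0.1369] shift cm [ 0.13  0.34 -0.02] F [ 0.4  0.1 -0.2] gap 0.7
```

View pics/wrist7.png

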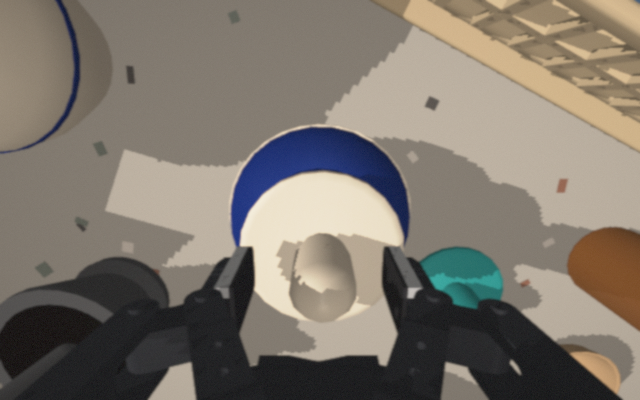

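Call:
{"op": "play_rows", "data": {"steps": [0.1, 0.3, 0, 0, 0, 0, 0.1, 0.35, 0, 0, 0, 0, 0.1, 0.35, 0, 0, 0, 0]}}

```text
time_s: 10.4
position: [0.6178, -0.1193, 0.2874]
orientation: [[-0.899, 0.0, 0.437], [-0.437, -0.0, -0.899], [-0.0, -1.0, 0.0]]
ft_force: [-0.6, -0.2, -0.2]
finger_gap: 0.7
```

Call:
{"op": "play_rows", "data": {"steps": [0, 0, 0, 0, 0, 0, 0, 0, 0, 0, 0, 0, 0, 0, 0, 0, 0, 0, 0, 0, 0, 0, 0, 0, 0, 0, 0, 0, 0, 0, 0, 0, 0, 0, 0, 0, 0, 0, 0, 0, 0, 0], "grip": 0, "squeeze": 40}}

```text
time_s: 11.1
position: [0.6178, -0.1193, 0.2874]
orientation: [[-0.899, 0.0, 0.437], [-0.437, -0.0, -0.899], [-0.0, -1.0, 0.0]]
ft_force: [-1.2, 0.9, 4.7]
finger_gap: 0.32
```

```bash
python3 - <<'E'
from h import *
go([.626,.102,.2])
E
```

```text
t 11.1 grasp now [ 0.6179 -0.1193  0.1324] shift cm [-10.41  -6.76 -19.54] F [-1.2  0.9  4.7] gap 0.32
```

Call:
{"op": "play_rows", "data": {"steps": [0, -1, 0, 0, 0, 0, 0, -2, 0, 0, 0, 0, 0, -4, 0, 0, 0, 0, 0, -7, 0, 0, 0, 0, 0, -7, 0, 0, 0, 0]}}

```text
time_s: 11.6
position: [0.6188, -0.1194, 0.3617]
orientation: [[-0.899, 0.006, 0.438], [-0.438, -0.002, -0.899], [-0.005, -1.0, 0.004]]
ft_force: [0.8, 0.5, -1.8]
finger_gap: 0.314
```

```bash
python3 - <<'E'
from h import *
from rig import imaging
p,d=imaging.capture("wrist"); cv2.imwrite(f"pics/wrist8.png",p[:,:,::-1])
go([.626,.102,.2])
E
```

```text
t 11.65 grasp now [ 0.6189 -0.1195  0.2047] shift cm [-10.33   0.45 -19.61] F [ 1.9 -0.2 -1.6] gap 0.32
```

View pics/wrist8.png

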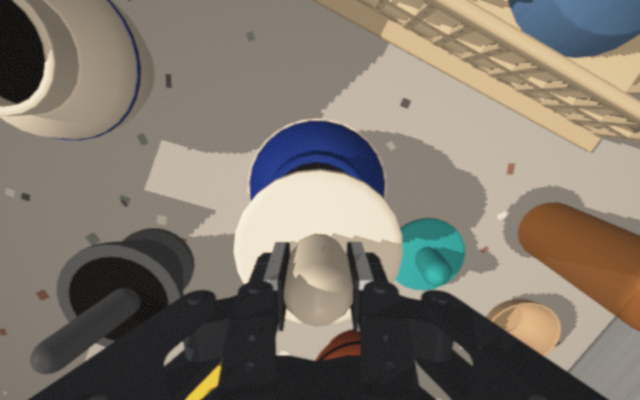

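Call:
{"op": "play_rows", "data": {"steps": [-1.1, 0, -2.2, 0, 0, 0, -2.8, 0, -5.3, 0, 0, 0, -4.6, 0, -8.7, 0, 0, 0, -6.4, 0, -12.1, 0, 0, 0, -8.2, 0, -15.5, 0, 0, 0, -9.5, 0, -18, 0, 0, 0, -10.1, 0, -19.2, 0, 0, 0, -10.35, 0, -19.6, 0, 0, 0, -10.35, 0, -19.6, 0, 0, 0]}}

```text
time_s: 12.55
position: [0.6251, 0.102, 0.3569]
orientation: [[-0.899, -0.0, 0.438], [-0.438, -0.0, -0.899], [0.001, -1.0, 0.0]]
ft_force: [0.4, 0.5, -1.9]
finger_gap: 0.314
```

```bash
python3 - <<'E'
from h import *
from rig import imaging
p,d=imaging.capture("wrist"); cv2.imwrite(f"pics/wrist9.png",p[:,:,::-1])
p,d=imaging.capture("scene"); cv2.imwrite(f"pics/scene9.png",cv2.resize(p[140:300,240:420,::-1],None,fx=3.5,fy=3.5))
go([.626,.1025,.150])
E
```

```text
t 12.65 grasp now [0.6252 0.1011 0.202 ] shift cm [-0.14  5.2  -0.09] F [-0.3  0.7 -1.9] gap 0.315
```

View pics/wrist9.png

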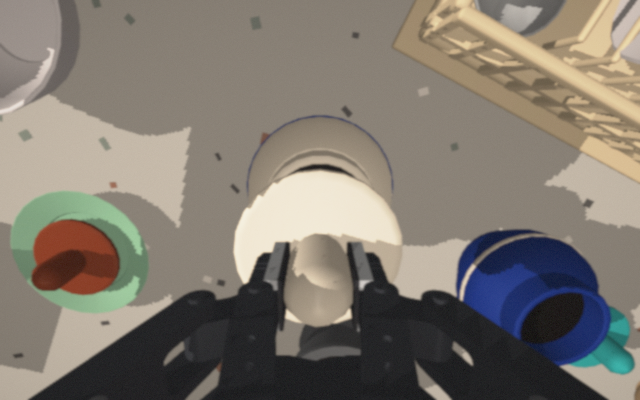

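View pics/scene9.png

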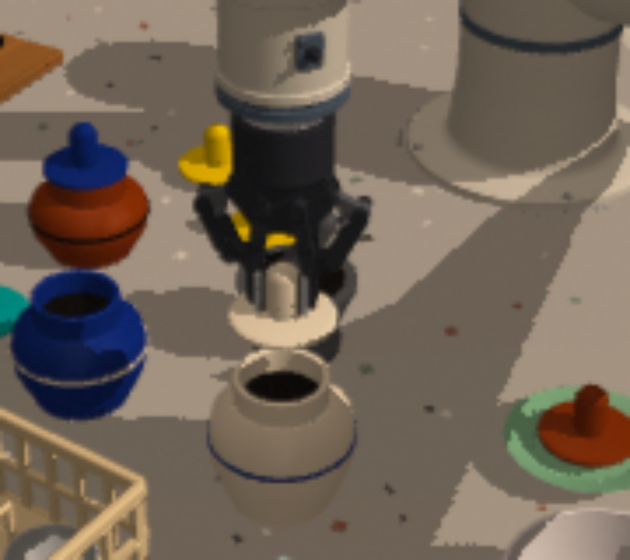

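Cream lid centred over the cream jar (wrist px 318,245). Lowering.

Call:
{"op": "play_rows", "data": {"steps": [-0.1, 1.5, -0.1, 0, 0, 0, -0.1, 3, -0.1, 0, 0, 0, -0.1, 4, -0.1, 0, 0, 0, -0.1, 4.6, -0.1, 0, 0, 0, -0.1, 4.9, -0.1, 0, 0, 0, -0.1, 5.1, -0.1, 0, 0, 0, -0.1, 5.2, -0.1, 0, 0, 0, -0.1, 5.2, -0.1, 0, 0, 0]}}

```text
time_s: 13.45
position: [0.6257, 0.1037, 0.3054]
orientation: [[-0.899, 0.0, 0.438], [-0.438, 0.0, -0.899], [-0.0, -1.0, 0.0]]
ft_force: [-0.9, -0.3, -2.0]
finger_gap: 0.312
```

Call:
{"op": "play_rows", "data": {"steps": [0, 0.1, 0, 0, 0, 0, 0, 0.15, 0, 0, 0, 0, 0, 0.2, 0, 0, 0, 0, 0, 0.2, 0, 0, 0, 0]}}

```text
time_s: 13.85
position: [0.6256, 0.1037, 0.3032]
orientation: [[-0.899, -0.0, 0.438], [-0.438, -0.0, -0.899], [0.0, -1.0, -0.0]]
ft_force: [0.4, 0.3, -1.6]
finger_gap: 0.313
```

Call:
{"op": "play_rows", "data": {"steps": [0, 0.05, 0, 0, 0, 0, 0, 0.1, 0, 0, 0, 0, 0, 0.1, 0, 0, 0, 0]}}

```text
time_s: 14.15
position: [0.6256, 0.1036, 0.3025]
orientation: [[-0.899, 0.0, 0.438], [-0.438, -0.0, -0.899], [-0.0, -1.0, 0.0]]
ft_force: [-1.7, -0.2, 3.5]
finger_gap: 0.313
```

Call:
{"op": "play_rows", "data": {"steps": [0, 0, 0, 0, 0, 0, 0, 0, 0, 0, 0, 0, 0, 0, 0, 0, 0, 0, 0, 0, 0, 0, 0, 0, 0, 0, 0, 0, 0, 0], "grip": 0.7}}

```text
time_s: 14.65
position: [0.6256, 0.1036, 0.3022]
orientation: [[-0.899, 0.0, 0.437], [-0.437, -0.0, -0.899], [-0.0, -1.0, 0.0]]
ft_force: [0.4, -0.6, 0.5]
finger_gap: 0.7
```

Call:
{"op": "play_rows", "data": {"steps": [0, -2, 0, 0, 0, 0, 0, -5, 0, 0, 0, 0, 0, -8, 0, 0, 0, 0, 0, -8, 0, 0, 0, 0]}}

```text
time_s: 15.05
position: [0.6265, 0.1037, 0.3863]
orientation: [[-0.899, 0.006, 0.438], [-0.438, 0.0, -0.899], [-0.006, -1.0, 0.002]]
ft_force: [1.6, 0.0, -0.3]
finger_gap: 0.7
```

```bash
python3 - <<'E'
from h import *
from rig import imaging
p,d=imaging.capture("wrist"); cv2.imwrite(f"pics/wrist10.png",p[:,:,::-1])
p,d=imaging.capture("scene"); cv2.imwrite(f"pics/scene10.png",cv2.resize(p[140:300,240:420,::-1],None,fx=3.5,fy=3.5))
np.savez('scene10.npz',p=p,d=d,**imaging.get_calibration('scene'))
z=load('scene10.npz'); W=cloud(z); 
# blue mouth from rim points
q=W[205:240,238:285].reshape(-1,3)
q=q[(q[:,2]>.098)&(q[:,2]<.112)]
A=np.c_[2*q[:,:2],np.ones(len(q))]; x=np.linalg.lstsq(A,(q[:,:2]**2).sum(1),rcond=None)[0]; print(len(q),x[:2],np.sqrt(x[2]+x[0]**2+x[1]**2))
go([.433,-.265,.22])
E
```

```text
177 [ 0.61885175 -0.11847432] 0.03600250229676477
t 15.15 grasp now [0.6258 0.1036 0.2276] shift cm [33.46  0.73 24.72] F [-1.3  0.3 -0.1] gap 0.694
```

View pics/scene10.png

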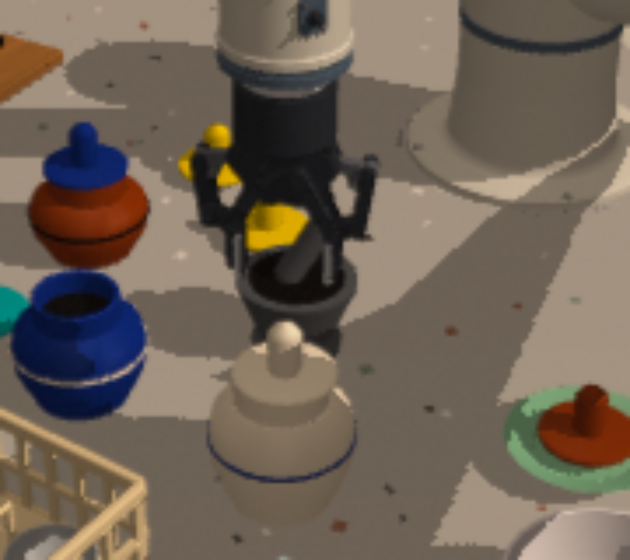

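View pics/wrist10.png

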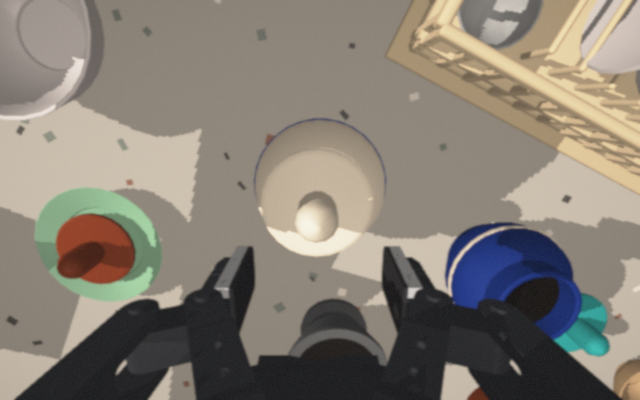

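Call:
{"op": "play_rows", "data": {"steps": [33.5, 0.7, 24.7, 0, 0, 0, 33.5, 0.7, 24.7, 0, 0, 0, 33.5, 0.7, 24.7, 0, 0, 0, 33.5, 0.7, 24.7, 0, 0, 0, 33.5, 0.7, 24.7, 0, 0, 0, 33.5, 0.7, 24.7, 0, 0, 0, 33.5, 0.7, 24.7, 0, 0, 0, 33.5, 0.7, 24.7, 0, 0, 0, 33.5, 0.7, 24.7, 0, 0, 0, 33.5, 0.7, 24.7, 0, 0, 0]}}

```text
time_s: 16.15
position: [0.4311, -0.2669, 0.3741]
orientation: [[-0.901, -0.002, 0.435], [-0.435, 0.001, -0.901], [0.001, -1.0, -0.001]]
ft_force: [0.1, 0.5, 0.4]
finger_gap: 0.698
```

```bash
python3 - <<'E'
from h import *
from rig import imaging
go([.433,-.265,.12])
cal=imaging.get_calibration('wrist')
p,d=imaging.capture("wrist"); cv2.imwrite(f"pics/wrist11.png",p[:,:,::-1]);np.savez('wrist11.npz',p=p,d=d,**imaging.get_calibration('wrist'))
z=load('wrist11.npz');m=mask(p,'blue'); k,l,st,ce=cv2.connectedComponentsWithStats(m.astype(np.uint8))
for i in range(1,k):
    if st[i,4]>1500: print(st[i],ce[i])
print(proj(z,np.array([[.433,-.265,.096],[.433,-.265,.128]])))
E
```

```text
t 16.15 grasp now [ 0.4309 -0.2667  0.2191] shift cm [-0.28  9.91 -0.05] F [0.1 0.5 0.4] gap 0.698
[ 269  142  103   99 8023] [319.97208027 191.09111305]
[[319.24261629 195.48972237]
 [319.29204918 208.67928923]]
```

View pics/wrist11.png

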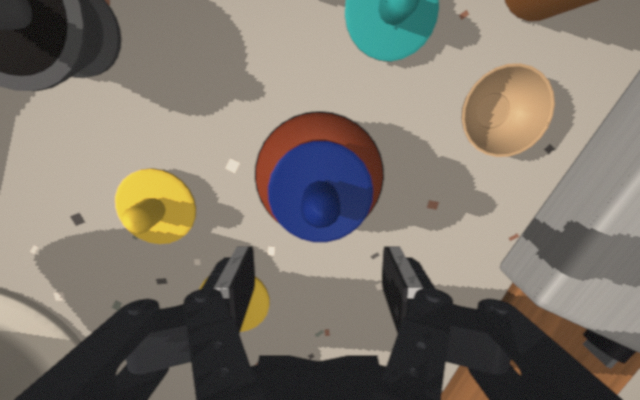

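Call:
{"op": "play_rows", "data": {"steps": [-0.3, 3, -0.1, 0, 0, 0, -0.3, 6, -0.1, 0, 0, 0, -0.3, 8.5, -0.1, 0, 0, 0, -0.3, 9.6, -0.1, 0, 0, 0, -0.3, 10, -0.1, 0, 0, 0, -0.3, 10, -0.1, 0, 0, 0, -0.3, 10, -0.1, 0, 0, 0]}}

```text
time_s: 16.9
position: [0.4351, -0.2628, 0.276]
orientation: [[-0.899, 0.001, 0.438], [-0.438, -0.001, -0.899], [-0.001, -1.0, 0.001]]
ft_force: [-0.1, 0.1, 1.2]
finger_gap: 0.697
```

```bash
python3 - <<'E'
from h import *
from rig import imaging
p,d=imaging.capture("wrist"); cv2.imwrite(f"pics/wrist12.png",p[:,:,::-1])
go([.4335,-.2645,.119])
E
```

```text
t 16.95 grasp now [ 0.4352 -0.263   0.1211] shift cm [0.22 0.21 0.05] F [-0.4 -0.5 -1.2] gap 0.697
```

View pics/wrist12.png

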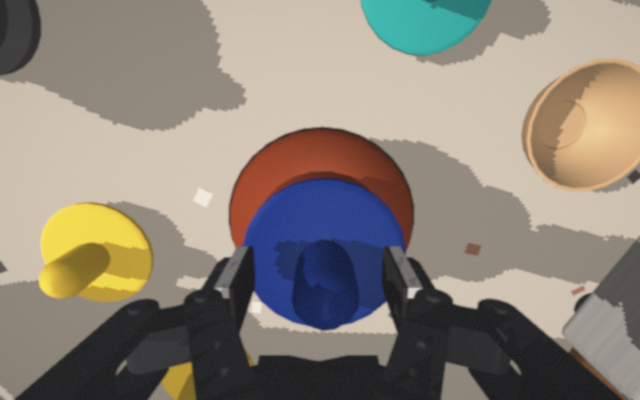

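Call:
{"op": "play_rows", "data": {"steps": [0.2, 0.15, 0, 0, 0, 0, 0.2, 0.2, 0, 0, 0, 0, 0.2, 0.2, 0, 0, 0, 0]}}

```text
time_s: 17.25
position: [0.4328, -0.2638, 0.2734]
orientation: [[-0.899, 0.0, 0.437], [-0.437, -0.0, -0.899], [-0.0, -1.0, 0.0]]
ft_force: [0.5, 0.3, -0.3]
finger_gap: 0.701
```

Call:
{"op": "play_rows", "data": {"steps": [0, 0, 0, 0, 0, 0, 0, 0, 0, 0, 0, 0, 0, 0, 0, 0, 0, 0, 0, 0, 0, 0, 0, 0, 0, 0, 0, 0, 0, 0, 0, 0, 0, 0, 0, 0, 0, 0, 0, 0, 0, 0], "grip": 0}}

```text
time_s: 17.95
position: [0.433, -0.2638, 0.2734]
orientation: [[-0.899, 0.0, 0.437], [-0.437, -0.0, -0.899], [-0.0, -1.0, 0.0]]
ft_force: [-1.2, -0.1, 5.5]
finger_gap: 0.31
```

```bash
python3 - <<'E'
from h import *
go([.4335,-.2645,.119])
E
```

```text
t 17.95 grasp now [ 0.4331 -0.2638  0.1184] shift cm [-0.01 -0.06  0.08] F [-1.2 -0.1  5.5] gap 0.31
```

Call:
{"op": "play_rows", "data": {"steps": [0, -1, 0, 0, 0, 0, 0, -2, 0, 0, 0, 0, 0, -4, 0, 0, 0, 0, 0, -7, 0, 0, 0, 0, 0, -8, 0, 0, 0, 0, 0, -8, 0, 0, 0, 0]}}

```text
time_s: 18.55
position: [0.4331, -0.2639, 0.3548]
orientation: [[-0.899, 0.003, 0.438], [-0.438, -0.002, -0.899], [-0.001, -1.0, 0.003]]
ft_force: [0.1, -0.1, -1.3]
finger_gap: 0.31
```

```bash
python3 - <<'E'
from h import *
from rig import imaging
p,d=imaging.capture("wrist"); cv2.imwrite(f"pics/wrist13.png",p[:,:,::-1])
go([.6185,-.119,.2])
E
```

```text
t 18.6 grasp now [ 0.433  -0.2638  0.1985] shift cm [-23.01  -0.14  -4.91] F [ 0.   0.6 -1.2] gap 0.309
```

View pics/wrist13.png

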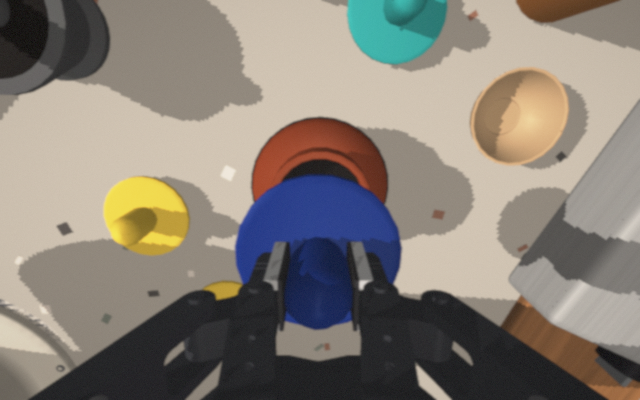

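Call:
{"op": "play_rows", "data": {"steps": [-2.4, 0, -0.5, 0, 0, 0, -6, 0, -1.3, 0, 0, 0, -10, 0, -2.1, 0, 0, 0, -14, 0, -3, 0, 0, 0, -18, 0, -3.9, 0, 0, 0, -21, 0, -4.5, 0, 0, 0, -22.5, 0, -4.8, 0, 0, 0, -23, 0, -4.9, 0, 0, 0, -23, 0, -4.9, 0, 0, 0]}}

```text
time_s: 19.5
position: [0.6179, -0.1192, 0.3523]
orientation: [[-0.899, -0.001, 0.438], [-0.438, 0.0, -0.899], [0.001, -1.0, -0.001]]
ft_force: [-0.7, -0.2, -1.9]
finger_gap: 0.316
```

```bash
python3 - <<'E'
from h import *
from rig import imaging
p,d=imaging.capture("wrist"); cv2.imwrite(f"pics/wrist14.png",p[:,:,::-1])
p,d=imaging.capture("scene"); cv2.imwrite(f"pics/scene14.png",cv2.resize(p[140:300,200:380,::-1],None,fx=3.5,fy=3.5))
np.savez('scene14.npz',p=p,d=d,**imaging.get_calibration('scene'))
q=cloud(load('scene14.npz'))[172:205,245:285].reshape(-1,3)
q=q[(q[:,2]>.083)&(q[:,2]<.098)]
A=np.c_[2*q[:,:2],np.ones(len(q))]; x=np.linalg.lstsq(A,(q[:,:2]**2).sum(1),rcond=None)[0]; print('brown mouth',len(q),x[:2],np.sqrt(x[2]+x[0]**2+x[1]**2))
go([.6185,-.119,.1355])
E
```

```text
brown mouth 43 [ 0.43483732 -0.26315335] 0.03643475231457875
t 19.6 grasp now [ 0.6172 -0.1199  0.1978] shift cm [-0.16  6.23 -0.02] F [ 1.2 -1.1 -1.2] gap 0.313
```

View pics/scene14.png

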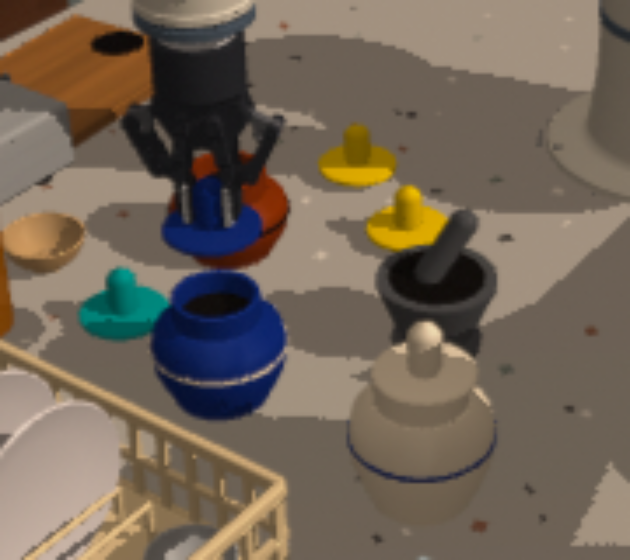

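View pics/wrist14.png

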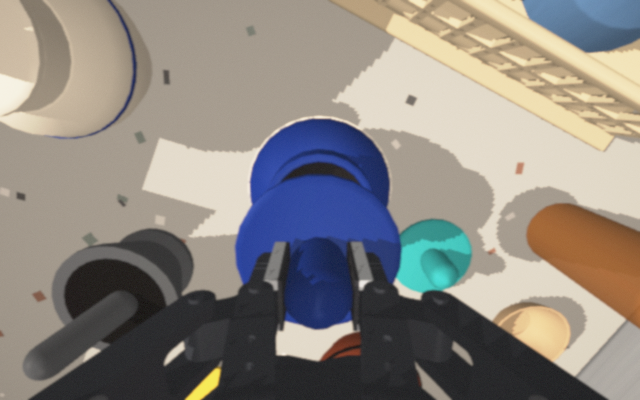

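Call:
{"op": "play_rows", "data": {"steps": [-0.1, 1.5, 0, 0, 0, 0, -0.1, 3, 0, 0, 0, 0, -0.1, 4.5, 0, 0, 0, 0, -0.1, 5.3, 0, 0, 0, 0, -0.1, 5.8, 0, 0, 0, 0, -0.1, 6, 0, 0, 0, 0, -0.1, 6.15, 0, 0, 0, 0, -0.1, 6.2, 0, 0, 0, 0]}}

```text
time_s: 20.4
position: [0.6192, -0.1186, 0.2915]
orientation: [[-0.899, 0.001, 0.437], [-0.437, -0.0, -0.899], [-0.0, -1.0, 0.0]]
ft_force: [-0.9, 0.1, -1.3]
finger_gap: 0.318
```

Call:
{"op": "play_rows", "data": {"steps": [0, 0.1, 0, 0, 0, 0, 0, 0.15, 0, 0, 0, 0, 0, 0.2, 0, 0, 0, 0, 0, 0.2, 0, 0, 0, 0]}}

```text
time_s: 20.8
position: [0.6192, -0.1185, 0.2892]
orientation: [[-0.899, 0.0, 0.438], [-0.438, -0.0, -0.899], [-0.0, -1.0, 0.0]]
ft_force: [-0.3, -0.0, -1.2]
finger_gap: 0.317
```

Call:
{"op": "play_rows", "data": {"steps": [0, 0.05, 0, 0, 0, 0, 0, 0.1, 0, 0, 0, 0, 0, 0.1, 0, 0, 0, 0]}}

```text
time_s: 21.1
position: [0.6192, -0.1186, 0.2885]
orientation: [[-0.899, 0.0, 0.438], [-0.438, -0.0, -0.899], [-0.0, -1.0, 0.0]]
ft_force: [-1.8, -0.6, 3.4]
finger_gap: 0.317
```

Contact at the expected height (grasp 0.1335). Releasing.

Call:
{"op": "play_rows", "data": {"steps": [0, 0, 0, 0, 0, 0, 0, 0, 0, 0, 0, 0, 0, 0, 0, 0, 0, 0, 0, 0, 0, 0, 0, 0, 0, 0, 0, 0, 0, 0], "grip": 0.7}}

```text
time_s: 21.6
position: [0.6192, -0.1186, 0.2881]
orientation: [[-0.899, -0.0, 0.437], [-0.437, 0.0, -0.899], [-0.0, -1.0, -0.0]]
ft_force: [1.0, 0.6, 0.6]
finger_gap: 0.697
```

Call:
{"op": "play_rows", "data": {"steps": [0, -2, 0, 0, 0, 0, 0, -5, 0, 0, 0, 0, 0, -9, 0, 0, 0, 0, 0, -9, 0, 0, 0, 0]}}

```text
time_s: 22.0
position: [0.6203, -0.1189, 0.3833]
orientation: [[-0.899, 0.008, 0.438], [-0.438, -0.002, -0.899], [-0.006, -1.0, 0.005]]
ft_force: [0.4, 0.0, -0.4]
finger_gap: 0.703
```

```bash
python3 - <<'E'
from h import *
from rig import imaging
p,d=imaging.capture("wrist"); cv2.imwrite(f"pics/wrist15.png",p[:,:,::-1])
p,d=imaging.capture("scene"); cv2.imwrite(f"pics/scene15.png",cv2.resize(p[140:300,200:380,::-1],None,fx=3.5,fy=3.5))
np.savez('scene15.npz',p=p,d=d,**imaging.get_calibration('scene'))
go([.443,.286,.22])
E
```

```text
t 22.1 grasp now [ 0.6195 -0.1187  0.224 ] shift cm [ -1.83   0.35 -44.11] F [ 0.4  0.7 -0.6] gap 0.701
```

View pics/scene15.png

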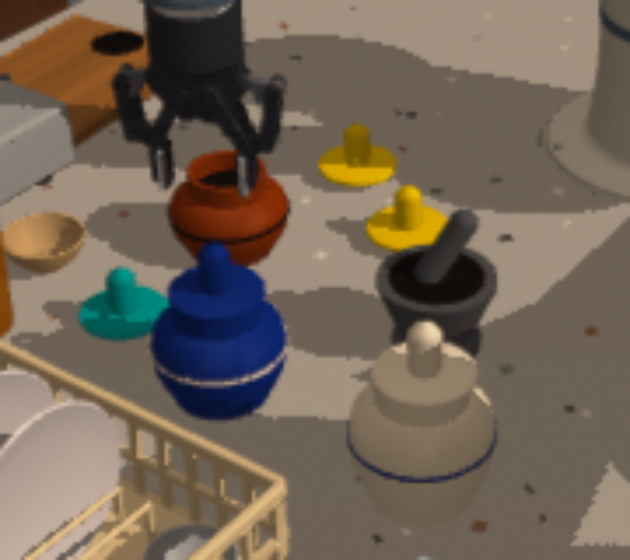

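Blue and cream are seated. Back to the dish for the brown lid.

Call:
{"op": "play_rows", "data": {"steps": [-1.8, 0.3, -44.1, 0, 0, 0, -1.8, 0.3, -44.1, 0, 0, 0, -1.8, 0.3, -44.1, 0, 0, 0, -1.8, 0.3, -44.1, 0, 0, 0, -1.8, 0.3, -44.1, 0, 0, 0, -1.8, 0.3, -44.1, 0, 0, 0, -1.8, 0.3, -44.1, 0, 0, 0, -1.8, 0.3, -44.1, 0, 0, 0, -1.8, 0.3, -44.1, 0, 0, 0, -1.8, 0.3, -44.1, 0, 0, 0]}}

```text
time_s: 23.1
position: [0.4401, 0.2893, 0.374]
orientation: [[-0.897, -0.002, 0.441], [-0.441, 0.0, -0.897], [0.002, -1.0, -0.001]]
ft_force: [0.4, -0.4, -0.1]
finger_gap: 0.699
```

```bash
python3 - <<'E'
from h import *
from rig import imaging
go([.443,.286,.0535])
p,d=imaging.capture("scene"); np.savez('scene16.npz',p=p,d=d,**imaging.get_calibration('scene'))
z=load('scene16.npz')
for n,c,r,p0 in [('dish','brown',[385,240,430,280],[.443,.286,.051])]:
    m=mask(z['p'],c)[r[1]:r[3],r[0]:r[2]].astype(float); print(n,fit([z],[m],[r],p0))
r=cloud(z)[172:205,245:285].reshape(-1,3); q=r[(r[:,2]>.083)&(r[:,2]<.098)]
A=np.c_[2*q[:,:2],np.ones(len(q))]; x=np.linalg.lstsq(A,(q[:,:2]**2).sum(1),rcond=None)[0]; print('brown mouth',len(q),x[:2],np.sqrt(x[2]+x[0]**2+x[1]**2))
go([.443,.286,.0535])
E
```

```text
t 23.1 grasp now [0.4397 0.2893 0.219 ] shift cm [-0.18 16.55  0.46] F [ 0.4 -0.4 -0.1] gap 0.699
dish (array([0.39319906, 0.26706949, 0.01000188]), np.float64(21.875))
brown mouth 131 [ 0.43526358 -0.26454272] 0.03611032687877967
t 23.15 grasp now [0.4408 0.2874 0.2191] shift cm [-0.17 16.56  0.23] F [-0.5 -0.6 -1. ] gap 0.699
```

Call:
{"op": "play_rows", "data": {"steps": [-0.1, 4, 0.05, 0, 0, 0, -0.1, 8, 0.05, 0, 0, 0, -0.1, 12, 0.05, 0, 0, 0, -0.1, 14, 0.05, 0, 0, 0, -0.1, 14, 0.05, 0, 0, 0]}}

```text
time_s: 23.65
position: [0.443, 0.2843, 0.2322]
orientation: [[-0.9, -0.005, 0.436], [-0.436, -0.003, -0.9], [0.006, -1.0, 0.0]]
ft_force: [0.1, 0.5, -0.2]
finger_gap: 0.702
```

```bash
python3 - <<'E'
from h import *
from rig import imaging
p,d=imaging.capture("wrist"); cv2.imwrite(f"pics/wrist17.png",p[:,:,::-1])
go([.443,.286,.0535])
E
```

```text
t 23.7 grasp now [0.4431 0.2846 0.079 ] shift cm [-0.07  2.55 -0.13] F [0.2 0.6 0.6] gap 0.704
```

View pics/wrist17.png

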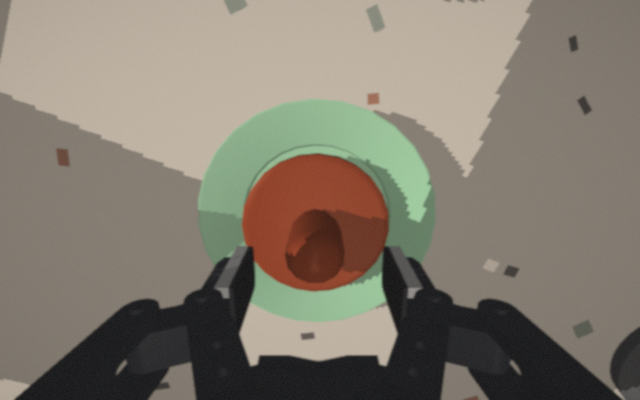

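Lid centred between the pads (knob at 316,246). Descend and grip.

Call:
{"op": "play_rows", "data": {"steps": [-0.1, 1.5, -0.15, 0, 0, 0, -0.1, 2.4, -0.15, 0, 0, 0, -0.1, 2.5, -0.15, 0, 0, 0, -0.1, 2.5, -0.15, 0, 0, 0, -0.1, 2.5, -0.15, 0, 0, 0]}}

```text
time_s: 24.2
position: [0.444, 0.2876, 0.2109]
orientation: [[-0.899, 0.001, 0.437], [-0.437, 0.0, -0.899], [-0.001, -1.0, -0.0]]
ft_force: [0.3, -0.2, 0.2]
finger_gap: 0.702
```

Call:
{"op": "play_rows", "data": {"steps": [0, 0, 0, 0, 0, 0, 0, 0, 0, 0, 0, 0, 0, 0, 0, 0, 0, 0, 0, 0, 0, 0, 0, 0, 0, 0, 0, 0, 0, 0, 0, 0, 0, 0, 0, 0, 0, 0, 0, 0, 0, 0], "grip": 0}}

```text
time_s: 24.9
position: [0.4438, 0.2877, 0.2106]
orientation: [[-0.899, 0.0, 0.438], [-0.438, 0.0, -0.899], [-0.001, -1.0, -0.0]]
ft_force: [-1.1, -0.6, 6.7]
finger_gap: 0.312
```

```bash
python3 - <<'E'
from h import *
go([.443,.286,.0535])
E
```

```text
t 24.9 grasp now [0.4439 0.2878 0.0556] shift cm [0.16 0.21 0.12] F [-1.1 -0.6  6.7] gap 0.312
```

Call:
{"op": "play_rows", "data": {"steps": [0, -1, 0, 0, 0, 0, 0, -2, 0, 0, 0, 0, 0, -4, 0, 0, 0, 0, 0, -8, 0, 0, 0, 0, 0, -12, 0, 0, 0, 0, 0, -15, 0, 0, 0, 0, 0, -16, 0, 0, 0, 0, 0, -16, 0, 0, 0, 0]}}

```text
time_s: 25.7
position: [0.4438, 0.2877, 0.3718]
orientation: [[-0.899, 0.003, 0.438], [-0.438, 0.001, -0.899], [-0.003, -1.0, -0.0]]
ft_force: [-0.3, -0.2, -2.6]
finger_gap: 0.311
```

```bash
python3 - <<'E'
from h import *
from rig import imaging
p,d=imaging.capture("wrist"); cv2.imwrite(f"pics/wrist18.png",p[:,:,::-1])
go([.434,-.264,.21])
E
```

```text
t 25.75 grasp now [0.4437 0.2876 0.2153] shift cm [25.    0.51 49.18] F [ 0.4  0.3 -2. ] gap 0.312
```

View pics/wrist18.png

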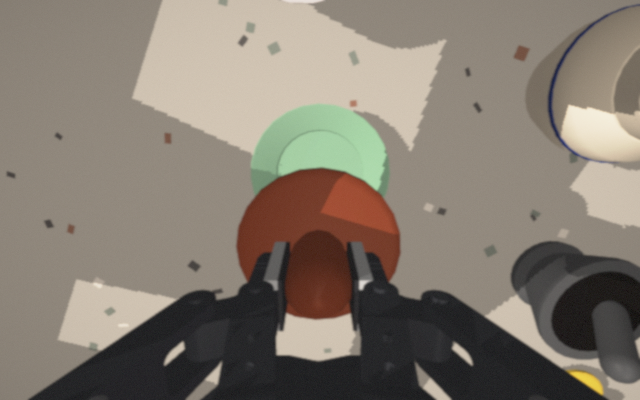

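Call:
{"op": "play_rows", "data": {"steps": [1, -2, 2, 0, 0, 0, 2.4, -3, 4.8, 0, 0, 0, 4.2, -3, 8.3, 0, 0, 0, 6, -3, 11.8, 0, 0, 0, 7.8, -3, 15.4, 0, 0, 0, 9.6, -3, 19, 0, 0, 0, 11.4, -3, 22.6, 0, 0, 0, 13.2, -3, 26.2, 0, 0, 0, 15, -3, 29.8, 0, 0, 0, 16.8, -3, 33.4, 0, 0, 0]}}

```text
time_s: 26.75
position: [0.4382, -0.0877, 0.3987]
orientation: [[-0.899, -0.003, 0.437], [-0.437, 0.001, -0.899], [0.002, -1.0, -0.002]]
ft_force: [-0.5, -0.1, -1.1]
finger_gap: 0.316
```

```bash
python3 - <<'E'
from h import *
go([.4355,-.263,.19])
E
```

```text
t 26.75 grasp now [ 0.4377 -0.0876  0.2437] shift cm [ 7.86  5.35 15.69] F [-0.5 -0.1 -1.1] gap 0.316
```

Call:
{"op": "play_rows", "data": {"steps": [1.8, 0, 3.6, 0, 0, 0, 3.6, 0, 7.2, 0, 0, 0, 5.3, 1, 10.5, 0, 0, 0, 6.7, 2, 13.3, 0, 0, 0, 7.5, 3.5, 14.9, 0, 0, 0, 7.8, 4.5, 15.5, 0, 0, 0, 7.8, 5.3, 15.6, 0, 0, 0, 7.8, 5.3, 15.6, 0, 0, 0]}}

```text
time_s: 27.55
position: [0.4366, -0.2597, 0.3457]
orientation: [[-0.899, -0.002, 0.438], [-0.438, 0.002, -0.899], [0.001, -1.0, -0.003]]
ft_force: [-0.2, 0.1, -1.3]
finger_gap: 0.313
```

```bash
python3 - <<'E'
from h import *
from rig import imaging
p,d=imaging.capture("wrist"); cv2.imwrite(f"pics/wrist19.png",p[:,:,::-1])
p,d=imaging.capture("scene"); cv2.imwrite(f"pics/scene19.png",cv2.resize(p[120:280,190:370,::-1],None,fx=3.5,fy=3.5))
go([.4355,-.263,.124])
E
```

```text
t 27.65 grasp now [ 0.437  -0.2596  0.1921] shift cm [0.28 6.81 0.25] F [ 0.4 -1.1 -0.1] gap 0.318
```

View pics/wrist19.png

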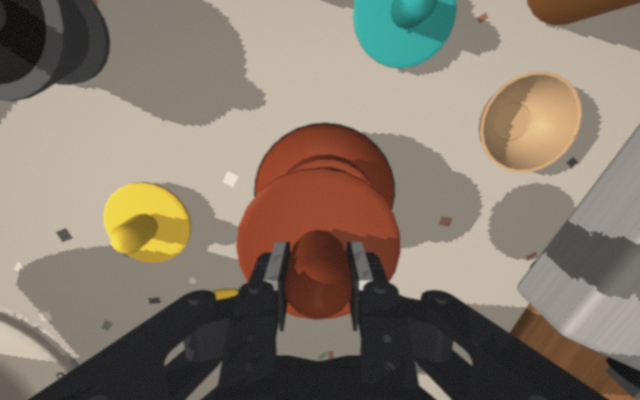

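View pics/scene19.png

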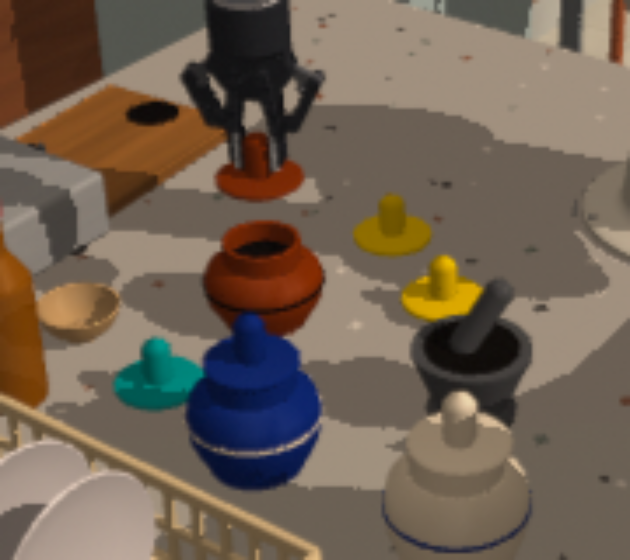

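Call:
{"op": "play_rows", "data": {"steps": [0.25, 1, 0.25, 0, 0, 0, 0.25, 2.5, 0.25, 0, 0, 0, 0.25, 3.5, 0.25, 0, 0, 0, 0.25, 3.5, 0.25, 0, 0, 0]}}

```text
time_s: 28.05
position: [0.4355, -0.2635, 0.311]
orientation: [[-0.899, -0.002, 0.438], [-0.438, 0.001, -0.899], [0.001, -1.0, -0.002]]
ft_force: [-0.1, -0.3, -1.1]
finger_gap: 0.315
```

```bash
python3 - <<'E'
from h import *
go([.4355,-.263,.124])
E
```

```text
t 28.05 grasp now [ 0.4352 -0.2633  0.156 ] shift cm [-0.04  3.2  -0.01] F [-0.1 -0.3 -1.1] gap 0.315
```

Call:
{"op": "play_rows", "data": {"steps": [0, 1, 0, 0, 0, 0, 0, 2, 0, 0, 0, 0, 0, 2.6, 0, 0, 0, 0, 0, 2.9, 0, 0, 0, 0, 0, 3.1, 0, 0, 0, 0, 0, 3.2, 0, 0, 0, 0, 0, 3.2, 0, 0, 0, 0]}}

```text
time_s: 28.75
position: [0.4358, -0.264, 0.2803]
orientation: [[-0.899, 0.0, 0.437], [-0.437, -0.0, -0.899], [-0.0, -1.0, 0.0]]
ft_force: [-0.4, -0.7, -1.1]
finger_gap: 0.312
```

Call:
{"op": "play_rows", "data": {"steps": [0, 0.1, 0, 0, 0, 0, 0, 0.15, 0, 0, 0, 0, 0, 0.2, 0, 0, 0, 0, 0, 0.2, 0, 0, 0, 0]}}

```text
time_s: 29.15
position: [0.4358, -0.2639, 0.2782]
orientation: [[-0.899, 0.0, 0.437], [-0.437, -0.0, -0.899], [-0.0, -1.0, 0.0]]
ft_force: [-0.4, 0.2, -1.1]
finger_gap: 0.312
```

Grasp at 0.1232; contact expected near 0.1216.

Call:
{"op": "play_rows", "data": {"steps": [0, 0.1, 0, 0, 0, 0, 0, 0.15, 0, 0, 0, 0, 0, 0.15, 0, 0, 0, 0]}}

```text
time_s: 29.45
position: [0.4358, -0.264, 0.2767]
orientation: [[-0.899, -0.0, 0.437], [-0.437, 0.0, -0.899], [-0.0, -1.0, -0.0]]
ft_force: [-0.6, -0.3, -0.1]
finger_gap: 0.308
```

Call:
{"op": "play_rows", "data": {"steps": [0, 0.05, 0, 0, 0, 0, 0, 0.08, 0, 0, 0, 0, 0, 0.08, 0, 0, 0, 0]}}

```text
time_s: 29.75
position: [0.4358, -0.264, 0.2766]
orientation: [[-0.899, 0.0, 0.437], [-0.437, -0.0, -0.899], [-0.0, -1.0, 0.001]]
ft_force: [-2.9, 2.0, 16.0]
finger_gap: 0.311
```

Contact at 0.1216, exactly as expected. Release and back off.

Call:
{"op": "play_rows", "data": {"steps": [0, -0.05, 0, 0, 0, 0, 0, -0.05, 0, 0, 0, 0, 0, -0.05, 0, 0, 0, 0, 0, -0.05, 0, 0, 0, 0, 0, -0.05, 0, 0, 0, 0, 0, -0.05, 0, 0, 0, 0], "grip": 0.7}}

```text
time_s: 30.35
position: [0.4358, -0.264, 0.2763]
orientation: [[-0.899, -0.0, 0.437], [-0.437, 0.0, -0.899], [0.0, -1.0, -0.0]]
ft_force: [0.1, 0.1, -0.2]
finger_gap: 0.7
```

Call:
{"op": "play_rows", "data": {"steps": [0, -2, 0, 0, 0, 0, 0, -5, 0, 0, 0, 0, 0, -9, 0, 0, 0, 0, 0, -13, 0, 0, 0, 0, 0, -17, 0, 0, 0, 0, 0, -17, 0, 0, 0, 0, 0, -17, 0, 0, 0, 0]}}

```text
time_s: 31.05
position: [0.4357, -0.2639, 0.447]
orientation: [[-0.899, 0.001, 0.437], [-0.437, -0.001, -0.899], [-0.001, -1.0, 0.002]]
ft_force: [-0.8, 0.2, 0.3]
finger_gap: 0.698
```

```bash
python3 - <<'E'
from h import *
from rig import imaging
p,d=imaging.capture("wrist"); cv2.imwrite(f"pics/wrist20.png",p[:,:,::-1])
p,d=imaging.capture("scene"); cv2.imwrite(f"pics/scene20.png",cv2.resize(p[160:340,220:480,::-1],None,fx=3,fy=3))
np.savez('scene20.npz',p=p,d=d,**imaging.get_calibration('scene'))
W=cloud(load('scene20.npz'))
# flange tops: points near nominal flange-top height
for n,c,zt in [('cream',(.626,.103),.126),('blue',(.6185,-.119),.111),('brown',(.4345,-.264),.096)]:
    rr=np.hypot(W[...,0]-c[0],W[...,1]-c[1]); q=W[(rr<.05)&(rr>.017)&(abs(W[...,2]-zt)<.006)]
    A=np.c_[q[:,:2]-c,np.ones(len(q))]; x=np.linalg.lstsq(A,q[:,2],rcond=None)[0]
    q2=W[(rr<.03)]; print(n,len(q),'ctr',q.mean(0).round(4),'slope',x[:2].round(3),'ztop',np.nanmax(q2[:,2]).round(3))
E
```

```text
cream 354 ctr [0.6334 0.1099 0.1268] slope [-0.008 -0.002] ztop 0.173
blue 270 ctr [ 0.6247 -0.1118  0.1116] slope [-0.008 -0.008] ztop 0.156
brown 197 ctr [ 0.4434 -0.2568  0.0965] slope [-0.026 -0.006] ztop 0.661
```

View pics/scene20.png

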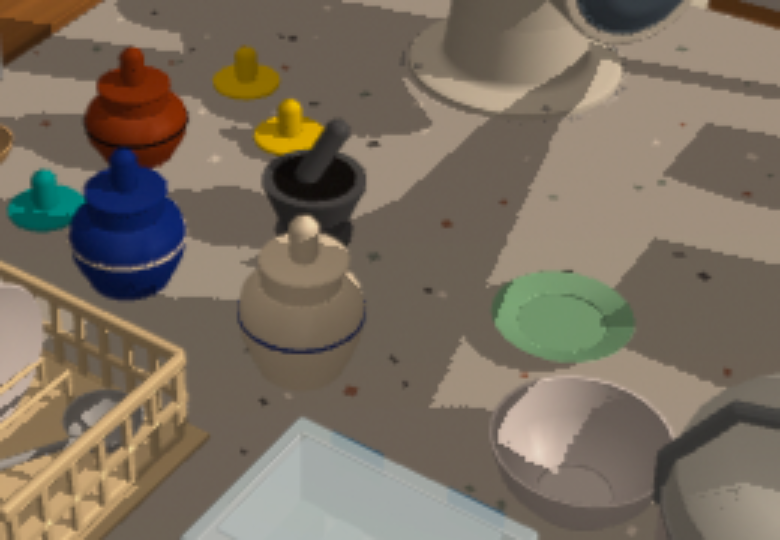

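View pics/wrist20.png

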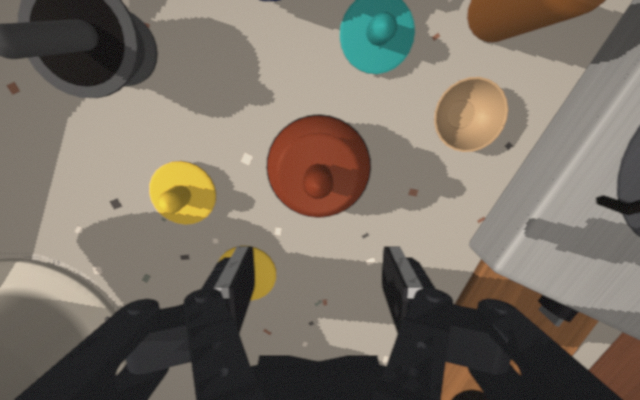

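All three lids are level with their flanges at the right heights (0.127, 0.112 and 0.097 m against 0.126, 0.111 and 0.096 m), and the gripper is clear of everything. I'm handing the job in.

```bash
python3 -c "
from rig import robot; print(robot.finish_job())"
```

```text
the job is handed in; nothing more can be done
None
```

All three lids are now on the jars of their own colour, and I handed the job in at about 31 s of the 104 s allowed; no verdict was reported. I parked the brown lid on the green dish, then moved cream from the blue jar to the cream jar and blue from the brown jar to the blue jar. Last, brown went from the dish to the brown jar.

**Seating:** I lowered each lid in steps of about 1 mm until the arm felt contact, which came at the expected seated height every time. The contact forces were about 3 to 19 N, well under the limits.

**Last checks:** The final scene depth puts the flange tops at 0.127, 0.112 and 0.097 m, against 0.126, 0.111 and 0.096 m expected. Measured tilt is at most about 0.03 rad. The pictures show each lid on its own jar, the dish empty and the gripper clear. I judged by eye that the dish, mortar and bowls had not moved.

**Checks that disagreed or failed:**
- The wrist camera's silhouette fits gave heights 4 to 14 mm too low, so I did not use them for height.
- One scene-camera fit of the lid on the dish failed, probably because the gripper blocked the view; I checked that lid with a wrist picture before gripping it.
- I did not measure how well each seated lid is centred on its mouth. I only compared my release positions with the measured mouth centres, which agreed within about 3 mm.

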